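# Pack the injector kit tray

## Robot

A 7-joint arm with a two-finger parallel gripper is mounted at the origin on a cart in front of the work surface, level with it; the furniture and walls round the work are solid. World frame = base frame: x ahead of the robot, y to its left, z up, the work surface at z = 0. Lengths are in m, angles in rad, forces in N, time in s.
With the tool pointing down it reaches from about 0.425 to 0.875 m from the base axis. Payload 4.7 kg.
Tool frame: the origin (TCP) lies at the very end of the fingers, on their centre line; the grasp point (between the pads) lies behind it (ctrl.tcp_to_grasp is the z of the grasp point in the tool frame, in m); z points along the fingers, y is the line along which they close (so a half turn about z gives the same grasp; the last joint's range is limited). The gripper opens to 87 mm and grips with 3 to 60 N. Pads are 19 mm wide; open, the fingers measure 117 mm over their backs; the gripper's body (75 mm by 190 mm) begins 51 mm behind the grasp point.
Start: joints at [1.324, 0.321, -0.07, 1.45, 0.023, 1.371, -0.057], TCP at [0.168, -0.628, 0.223] pointing down, gripper open.
Joint ranges: [-2.86, 2.86], [-0.3, 2.09], [-1.38, 1.24], [0.06, 2.45], [-1.56, 4.7], [0.09, 2.05], [-2.69, 2.69]. Speed limits (rad/s): [2.57, 2.57, 3.14, 3.14, 3.14, 3.14, 3.14].

## Interface

Orientations are given as a rotation vector (axis times angle).
In Python, from bench import ctrl gives the robot as it stands.
- The arm moves only by the tool step_arm, never from a script. Its argument "targets" is a list of rows, each a list of 7 numbers: the shift along the world's x, y, z in cm, then the turn, a rotation vector about the world's x, y, z in degrees, then the opening, from 0 (shut) to 1 (fully open). A call has exactly 5 rows; each row shifts and turns the commanded pose from where the row before left it; what a row does not reach is not made up. A row lasts 1/12 s, in which the tool goes at most 41.7 mm and 7.16 degrees, less where a joint would pass 70% of its speed; a pose out of reach is approached as far as the arm can. A call with a gripper value outside its range is refused whole. The fingers move at their own pace and stop on an object; "force" is the grip in N (left out, the last holds). Time passes only in rows, so rows that do not move let the fingers close, or fill a call up. It gives the time, the measured TCP pose, the force, the opening and the grip force at its end, in the units of the state.
- ctrl.get_state(): the state, without advancing time (a new reading comes with each control period).
- ctrl.get_image(name): name is "side" or "top" or "wrist"; returns (picture, depth): 384x512x3 uint8, red, green, blue; 384x512 float32, m along the optical axis (not along the pixel's ray), 0 where there is no reading.
- ctrl.camera_params(name): a dict with "intrinsics" (3x3 intrinsics, pixels), "rvec" (rotation vector, rad) and "tvec" (3), from world to camera coordinates, as OpenCV has them; the wrist camera has in their place "hand_eye" (4x4, takes a point from camera to tool coordinates, whose origin is the TCP and whose axes are the flange's). Camera axes: x right, y down, z forward; pixel columns grow to the right and rows downward; lengths in m; the calibration is good to about 2 mm. A picture is of the moment at which its call begins: read the wrist's pose just before it. camera_params takes no time and is no camera call.
- ctrl.close_job(): hands the job in; it is judged then, once.
The state is a dict: "time": time; "joint_positions": joint angles; "qd": joint speeds; "joint_torque": joint torques, N m; "position": TCP position; "tool_rot": TCP orientation; "ft_force": force on the tool from outside, world axes, zero at the start; "torque": the same for the moment, N m; "grip_width": opening from 0.0 (shut) to 1.0 (fully open); "grip_force": force on a finger pad.
Only numpy, scipy, OpenCV 4.12 (cv2) and the standard library are available. Lean on these libraries where they do the work, as an engineer would, in place of code of your own. Each camera call takes 0.05 s, during which the arm holds its last target. There are 200 camera calls.

## Task

Pack the kit tray: lay the short, the medium and the long injector part each flat in the wooden insert whose pocket is just long enough for it, and stack the loose box with lugs on its lid squarely on the matching box in the tray, so that its hollow base drops right down over the lugs. Leave the extra-long injector, which fits no pocket, and the short smooth-lidded box where they lie. Any order will do.

Things in the scene. Friction and masses are not known exactly. Their poses are not given: they have to be found in the camera images.
- short_injector: Grey steel injector part lying on the bench along its own y, about 25 mm across, 50 mm long, the shortest and stubbiest of the four. Origin: at its underside, midway along its 50 mm length; z up. Its solid core is about 18 mm wide and 25 mm high; grip it across the body (along its own x), at the middle. Loose, 0.09 kg.
- medium_injector: Grey steel injector part lying on the bench along its own y, about 25 mm across, 80 mm long, a stout body with a thin stem at one end. Origin: at its underside, midway along its 80 mm length; z up. Its solid core is about 18 mm wide and 25 mm high; grip it across the body (along its own x), at the middle. Loose, 0.13 kg.
- long_injector: Grey steel injector part lying on the bench along its own y, about 25 mm across, 137 mm long (28 mm high over all), stepped, with a black end. Origin: at its underside, midway along its 137 mm length; z up. Its solid core is about 18 mm wide and 25 mm high (its ends lie at y -56 and +67 mm); grip it across the body (along its own x), at the middle. Loose, 0.21 kg.
- extra_long_injector: Look-alike to be left alone: stepped steel injector with a black end like the long one, but 172 mm long, 25 mm across, 28 mm high, lying along its own y. Origin: underside, midway along it.
- insert_short: Birch insert block, 52 x 175 x 14 mm, fixed in the shallow dark kit tray (tray floor 3 mm above the bench, rim 10 mm). One open pocket in its middle, 40 mm wide, 74 mm long (along its own y), 10 mm deep: its floor is 4 mm above the origin. Origin: centre of the underside. Three inserts and the lower box lie side by side in the tray, 66 mm apart, in any order. Home of the short injector part.
- insert_medium: Birch insert block, 52 x 175 x 14 mm, fixed in the shallow dark kit tray (tray floor 3 mm above the bench, rim 10 mm). One open pocket in its middle, 40 mm wide, 104 mm long (along its own y), 10 mm deep: its floor is 4 mm above the origin. Origin: centre of the underside. Three inserts and the lower box lie side by side in the tray, 66 mm apart, in any order. Home of the medium injector part.
- insert_long: Birch insert block, 52 x 175 x 14 mm, fixed in the shallow dark kit tray (tray floor 3 mm above the bench, rim 10 mm). One open pocket in its middle, 40 mm wide, 161 mm long (along its own y), 10 mm deep: its floor is 4 mm above the origin. Origin: centre of the underside. Three inserts and the lower box lie side by side in the tray, 66 mm apart, in any order. Home of the long injector part.
- lower_box: Closed grey plastic box with a black seam, fixed in the kit tray: 56 mm (x) x 84 mm (y) x 34 mm to the top of its flat lid, on which stand four tapered round lugs, 6 mm high, 14 mm across at the foot and 8 mm at the top, at x +-15, y +-29 mm. Origin: centre of the underside; z up.
- loose_box: Loose grey box on the bench, same as the lower box (56 x 84 x 34 mm plus 6 mm lugs), 0.18 kg. Hollow base: a recess 48 x 76 mm, 7 mm deep, inside a 4 mm skirt, fits over the lower box's lugs, either way round, with 2 mm to spare all round; fully home its origin is 34 mm above the lower box's. Grip across its 56 mm width (along its own x). Origin: centre of the underside.
- plain_box: Look-alike to be left alone: grey plastic box of the same width and height (56 x 34 mm) but only 64 mm long, with a smooth lid without lugs and a flat base. Loose on the bench. Origin: centre of the underside.
There are look-alikes about, which are no part of the job. What is shaped like the long_injector but blue or pink is not meant.

How it is judged:
By the outcome, as a careful person would: the job done as asked, in the order asked, and still so for the second after the job is handed in, with the robot touching nothing.
It also fails if it takes over 109 s, if anything falls off the work surface, if the arm or the gripper's body presses on something with over 40 N, if the wrist force passes 120 N, or if a joint passes its speed limit or range.

## Working session

There is one attempt and no reset: what is moved stays moved. The work goes in short steps, Python scripts to look and compute and a tool call to move; the robot and the scene stay as the last step left them, time stands still between calls to the robot, and variables do not carry over. Pictures are saved under pics/ and viewed, at most 14 in all, crops included, and the job is handed in when it is done.

Besides the shell and the picture viewer there is one more tool, called by a JSON object that holds its "method" and its "body", one argument or row to a line. step_arm: Moves the arm, as the interface text tells. Its arguments: {"type":"object","properties":{"targets":{"type":"array"},"force":{"type":"number"}},"required":["targets"]}

```bash
mkdir -p pics; ls; python3 - <<'E'
from bench import ctrl
import cv2,numpy as np
s=ctrl.get_state();print({k:np.round(v,3).tolist() for k,v in s.items()},ctrl.tcp_to_grasp)
for n in("top","side"):
    im,d=ctrl.get_image(n);cv2.imwrite(f"pics/{n}0.png",im[...,::-1]);np.savez(f"{n}0.npz",im=im,d=d)
    p=ctrl.camera_params(n);print(n,p)
print(ctrl.camera_params("wrist"))
E
```

```text
pics
{'time': 0.0, 'joint_positions': [1.324, 0.322, -0.07, 1.452, 0.023, 1.371, -0.057], 'qd': [-0.001, -0.0, 0.001, -0.0, -0.001, -0.001, 0.002], 'joint_torque': [-0.0, -49.129, -0.404, -31.253, -0.064, 0.044, 0.0], 'position': [0.167, -0.627, 0.221], 'tool_rot': [-3.113, -0.408, 0.001], 'ft_force': [0.548, 0.048, 0.718], 'torque': [0.063, 0.011, 0.014], 'grip_force': 0.0, 'grip_width': 0.999} -0.0187
top {'intrinsics': array([[380.37894334,   0.        , 257.32485125],
       [  0.        , 380.37894334, 193.11377286],
       [  0.        ,   0.        ,   1.        ]]), 'rvec': array([ 2.16518907, -2.13298621,  0.12017618]), 'tvec': array([-0.08961666,  0.52260747,  1.25114377])}
side {'intrinsics': array([[359.94087875,   0.        , 252.97637392],
       [  0.        , 359.94087875, 194.49225886],
       [  0.        ,   0.        ,   1.        ]]), 'rvec': array([ 2.22483061, -0.00608322, -0.0229025 ]), 'tvec': array([-0.52762644, -0.03160737,  1.47562732])}
{'intrinsics': array([[335.23912617,   0.        , 254.42687012],
       [  0.        , 335.23912617, 193.77094319],
       [  0.        ,   0.        ,   1.        ]]), 'hand_eye': array([[-6.77919994e-04, -9.68568600e-01, -2.48745667e-01,
         6.69309612e-02],
       [ 9.99999759e-01, -6.18837319e-04, -3.15717801e-04,
         2.69327356e-04],
       [ 1.51861247e-04, -2.48745821e-01,  9.68568786e-01,
        -1.62176064e-01],
       [ 0.00000000e+00,  0.00000000e+00,  0.00000000e+00,
         1.00000000e+00]])}
```

View images.

View pics/top0.png

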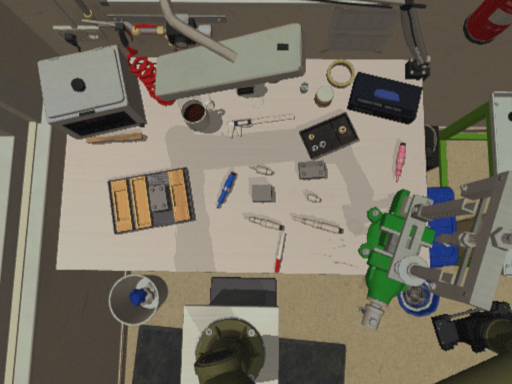

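View pics/side0.png

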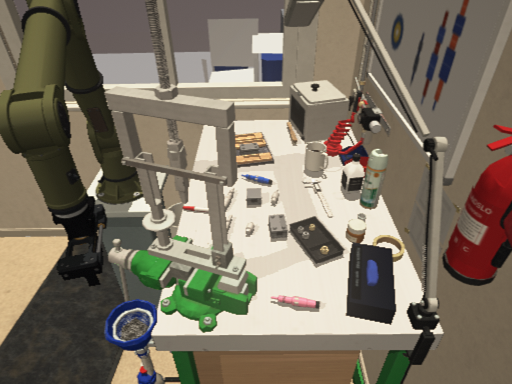

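```bash
cat > h.py <<'E'
import cv2,numpy as np
from bench import ctrl
from scipy.spatial.transform import Rotation as R
def cam(n,s=None):
    p=ctrl.camera_params(n);K=p["intrinsics"]
    if n!="wrist":
        Rm=cv2.Rodrigues(p["rvec"])[0];return K,Rm.T,-Rm.T@p["tvec"]
    H=p["hand_eye"];Rt=R.from_rotvec(s["tool_rot"]).as_matrix()
    return K,Rt@H[:3,:3],Rt@H[:3,3]+s["position"]
def plane(c,uv,z):
    K,Rw,o=c;uv=np.atleast_2d(uv).astype(float)
    r=np.c_[(uv-K[:2,2])/[K[0,0],K[1,1]],np.ones(len(uv))]@Rw.T
    return (o+r*((z-o[2])/r[:,2])[:,None])
def proj(c,P):
    K,Rw,o=c;q=(np.atleast_2d(P)-o)@Rw@K.T;return q[:,:2]/q[:,2:]
def cloud(c,d):
    K,Rw,o=c;v,u=np.indices(d.shape)
    r=np.stack([(u-K[0,2])/K[0,0],(v-K[1,2])/K[1,1],np.ones(d.shape)],-1)
    return o+(r*d[...,None])@Rw.T
E
python3 - <<'E'
from h import *
c=cam("top");print(c[2],proj(c,[[0,0,0],[.167,-.627,.22],[.5,0,0]]))
n=dict(tray=(150,200),plain=(262,193),loose=(312,170),small=(313,197),med=(262,170),inA=(265,222),inB=(318,224),slot0=(121,205),slot1=(140,202),box=(159,197),slot2=(180,192),red=(280,252),blue=(227,190),vise=(400,240))
d=np.load("top0.npz")["d"];P=cloud(c,d)
for k,(u,v) in n.items(): print(k,plane(c,(u,v),.015)[0].round(3),P[v,u].round(3))
im=np.load("top0.npz")["im"];cr=im[145:280,100:360]
cv2.imwrite("pics/crop0.png",cv2.resize(cr[...,::-1],None,fx=3,fy=3,interpolation=cv2.INTER_CUBIC))
E
```

```text
[ 0.36212749 -0.10192247  1.30575111] [[230.07914938 351.9994928 ]
 [452.90272148 316.23273928]
 [233.68038099 200.82957325]]
tray [0.497 0.286 0.015] [0.495 0.279 0.037]
plain [ 0.527 -0.097  0.015] [ 0.524 -0.098  0.033]
loose [ 0.609 -0.268  0.015] [ 0.605 -0.265  0.037]
small [ 0.515 -0.272  0.015] [ 0.514 -0.27   0.025]
med [ 0.607 -0.096  0.015] [ 0.605 -0.096  0.024]
inA [ 0.428 -0.109  0.015] [ 0.428 -0.109  0.022]
inB [ 0.424 -0.288  0.015] [ 0.423 -0.287  0.025]
slot0 [0.479 0.385 0.015] [0.479 0.388 0.007]
slot1 [0.49  0.32  0.015] [0.49  0.32  0.013]
box [0.508 0.255 0.015] [0.505 0.249 0.038]
slot2 [0.526 0.184 0.015] [0.527 0.186 0.007]
red [ 0.328 -0.161  0.015] [ 0.328 -0.16   0.019]
blue [0.535 0.023 0.015] [0.534 0.022 0.023]
vise [ 0.374 -0.562  0.015] [ 0.373 -0.506  0.171]
```

View pics/crop0.png

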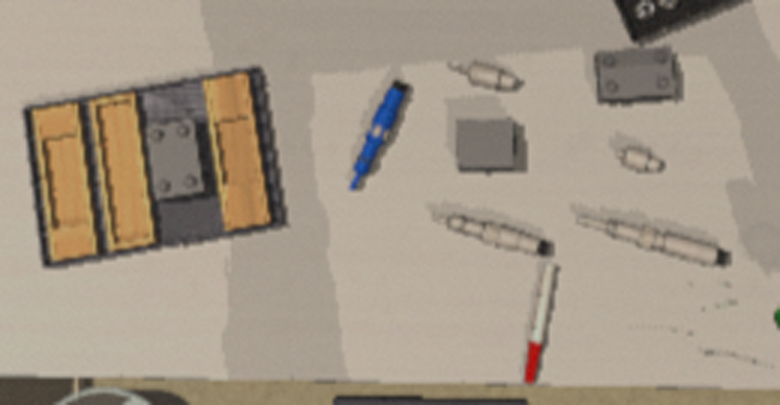

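```bash
python3 - <<'E'
from h import *
c=cam("top");P=cloud(c,np.load("top0.npz")["d"]).reshape(-1,3)
c2=cam("side");P2=cloud(c2,np.load("side0.npz")["d"]).reshape(-1,3)
P=np.r_[P,P2]
print("rows x .7..0 ; cols y .1..-.8 (cm heights)")
ys=np.arange(.5,-.85,-.05);print("     ",[int(round(y*100)) for y in ys])
for x in np.arange(.9,-.05,-.05):
    print("%.2f"%x,[int(100*max([-.99]+list(P[(abs(P[:,0]-x)<.025)&(abs(P[:,1]-y)<.025),2]))) for y in ys])
E
```

```text
rows x .7..0 ; cols y .1..-.8 (cm heights)
      [50, 45, 40, 35, 30, 25, 20, 15, 10, 5, 0, -5, -10, -15, -20, -25, -30, -35, -40, -45, -50, -55, -60, -65, -70, -75, -80]
0.90 [22, 22, 22, 22, 12, 11, 4, 3, 2, 0, 15, 15, 0, 16, 59, 58, 55, 52, 49, 7, 7, 6, 6, 48, 62, 62, 54]
0.85 [22, 24, 22, 22, 20, 6, 4, 10, 10, 8, 7, 67, 68, 64, 61, 58, 6, 6, 6, 7, 8, 7, 6, 6, -99, -99, -28]
0.80 [22, 25, 22, 22, 22, 0, 10, 10, 10, 9, 1, 67, 67, 1, 1, 0, 2, 2, 6, 7, 7, 6, 6, 0, -99, -99, -32]
0.75 [22, 22, 22, 22, 21, 0, 9, 10, 10, 75, 1, 1, 0, 0, 2, 2, 2, 2, 2, 2, 0, 0, 0, 0, -99, -99, -32]
0.70 [21, 20, 3, 3, 3, 0, 0, 0, 62, 74, 72, 70, 72, 72, 0, 2, 2, 2, 2, 2, 0, 2, 2, 0, -99, -99, -99]
0.65 [0, 0, 0, 0, 0, 0, 1, 0, 62, 64, 66, 69, 72, 72, 3, 4, 4, 0, 0, 0, 0, 3, 2, 0, -99, -99, -99]
0.60 [0, 0, 1, 1, 2, 2, 2, 2, 0, 0, 2, 1, 3, 2, 3, 4, 4, 0, 0, 0, 0, 2, 1, 0, -99, -99, -99]
0.55 [0, 1, 2, 2, 4, 5, 4, 2, 0, 3, 3, 3, 4, 4, 0, 2, 1, 0, 0, 0, 0, 10, 0, 0, -99, -99, -99]
0.50 [0, 1, 2, 2, 4, 5, 4, 2, 0, 2, 1, 3, 4, 3, 0, 3, 2, 0, 0, 1, 9, 60, 59, 10, -99, -99, -99]
0.45 [0, 0, 2, 2, 2, 4, 4, 2, 0,
[... 383 characters left out ...]
 0, 0, 0, 0, 0, 0, 0, 2, 0, 0, 0, 0, 1, 60, 60, 45, 13, 1, 33, -99, -99]
0.20 [-58, -60, -87, -89, -88, -89, -89, -89, -88, -88, -87, -88, -88, -88, -88, -88, -88, -88, -88, 11, 62, 63, 64, 63, 33, -99, -99]
0.15 [-66, -58, -58, -88, -88, -88, -79, 0, 0, 0, 0, 0, 0, 0, -79, -88, -88, 65, 66, 67, 66, 65, 64, 63, 61, 33, -99]
0.10 [-70, -66, -58, -88, -88, -88, -79, 0, 0, 3, 1, 3, 2, 70, 71, 70, 71, 69, 68, 67, 66, 65, 64, -88, -88, -99, -99]
0.05 [-70, -63, -59, -88, -88, -88, -79, 0, 2, 31, 43, 50, 69, 70, 71, 72, 71, 70, 68, 66, -88, -87, -88, -88, -88, -90, -88]
-0.00 [-72, -58, -59, -87, -88, -88, -88, 0, 2, 32, 34, 31, 49, 58, 71, 71, 69, -88, -88, -88, -88, -88, -88, -88, -87, -89, -88]
```

```bash
python3 - <<'E'
from h import *
c=cam("top");P1=cloud(c,np.load("top0.npz")["d"]).reshape(-1,3)
c2=cam("side");P2=cloud(c2,np.load("side0.npz")["d"]).reshape(-1,3)
print(proj(c,[[.1,-.3,.7],[.1,-.6,.65]]),proj(c2,[[0,0,0],[.167,-.627,.22],[.1,-.3,.7],[.1,-.6,.65]]))
ys=np.arange(-.30,-.76,-.03);print("     ",[int(round(y*100)) for y in ys])
for P in(P1,P2):
  for x in np.arange(.42,.0,-.03):
    print("%.2f"%x,[int(100*max([-.99]+list(P[(abs(P[:,0]-x)<.015)&(abs(P[:,1]-y)<.015),2]))) for y in ys])
E
```

```text
[[393.55111032 421.62596526]
 [571.10648265 411.35697935]] [[124.2756357  186.78246361]
 [ 95.9984705  268.56794866]
 [ 56.68722829  14.25516622]
 [-11.06422217  84.87529086]]
      [-30, -33, -36, -39, -42, -45, -48, -51, -54, -57, -60, -63, -66, -69, -72, -75]
0.42 [2, 2, 3, 0, 0, 13, 14, 17, 60, 60, 45, 13, 0, -99, -99, -99]
0.39 [2, 2, 2, 0, 0, 2, 15, 62, 64, 59, 14, 13, -99, -99, -99, -99]
0.36 [0, 0, 0, 0, 2, 13, 15, 62, 64, 45, 14, 13, 0, -99, -99, -99]
0.33 [0, 0, 0, 0, 14, 14, 60, 60, 60, 45, -99, 0, 0, -99, -99, -99]
0.30 [0, 0, 0, 0, 13, 26, 60, 60, 60, -99, -99, -99, 0, -99, -99, -99]
0.27 [0, 0, 0, 0, 10, 12, 60, 60, 45, -99, -99, -99, -99, -99, -99, -99]
0.24 [-99, -99, -99, -99, 9, 11, 60, 60, 10, -99, -99, -99, 0, -99, -99, -99]
0.21 [-99, -99, -99, -99, 6, 11, 11, 11, 10, 0, 49, 48, 43, 33, 33, -99]
0.18 [-88, -88, -88, -88, 8, 10, 62, 63, 62, 57, 51, 34, 33, 33, 33, -99]
0.15 [-88, -89, -88, 64, 65, 65, 65, 65, 34, 39, 50, 0, 1, 1, -99, -99]
0.12 [-88, -88, -88, 63, 62, 12, 8, -88, 33, 39, 44, 0, 0, -88, -99, -99]
0.09 [-88, -88, -88, -88, 8, 9, -19, -88, -88, -88, 
[... 552 characters left out ...]
-99, -99, -99]
0.27 [0, -99, -99, -99, -99, -99, 59, 60, 45, 13, 13, 1, 1, -99, -99, -99]
0.24 [-99, -99, -99, -99, -99, -99, 11, 60, 45, 13, 1, -1, 1, 33, 33, -99]
0.21 [-99, -99, -99, -99, -99, 10, 11, 11, 10, 64, 63, 63, 62, 33, 33, -99]
0.18 [-99, -99, -99, -99, 8, 10, 63, 64, 64, 64, 64, 63, 62, 33, 33, -99]
0.15 [-99, -89, -89, 65, 66, 66, 66, 66, 65, 64, 64, 63, 63, 61, 33, -99]
0.12 [67, 68, 68, 68, 68, 67, 66, 66, 65, 64, 64, 63, 0, -99, -99, -99]
0.09 [71, 69, 69, 68, 68, 67, 66, 65, 64, -99, -99, -99, -99, -99, -99, -99]
0.06 [71, 70, 69, 68, 67, 66, -99, -99, -99, -99, -99, -99, -99, -99, -99, -99]
0.03 [71, 69, 68, -99, -99, -99, -99, -99, -99, -99, -99, -99, -99, -99, -99, -99]
```

{"method": "step_arm", "body": {
  "targets": [
    [-3,1,0,0,0,0,1],
    [-3,2,0,0,0,0,1],
    [-2.5,3,0,0,0,0,1],
    [0,4,0,0,0,0,1],
    [0,4,0,0,0,0,1]
  ]
}}

```text
time: 0.52
position: [0.0801, -0.4866, 0.2216]
tool_rot: [-3.114, -0.401, 0.0]
ft_force: [1.3, 0.2, 0.7]
grip_width: 0.998
grip_force: 0.0
```

{"method": "step_arm", "body": {
  "targets": [
    [1,4,1,0,0,0,1],
    [2,3,2,0,0,0,1],
    [3.5,1,2,0,0,0,1],
    [3.5,1.5,1,0,0,0,1],
    [3,2,1,0,0,0,1]
  ]
}}

```text
time: 0.93
position: [0.2142, -0.3731, 0.2935]
tool_rot: [3.113, 0.408, 0.001]
ft_force: [1.0, -0.5, -1.4]
grip_width: 1.001
grip_force: 0.0
```

{"method": "step_arm", "body": {
  "targets": [
    [4,1,1,0,0,0,1],
    [4,1.5,1,0,0,0,1],
    [4,2,1,0,0,0,1],
    [4,2.5,1,0,0,0,1],
    [4,2.5,1,0,0,0,1]
  ]
}}

```text
time: 1.35
position: [0.3965, -0.287, 0.3383]
tool_rot: [-3.115, -0.408, 0.0]
ft_force: [0.5, -0.6, -0.9]
grip_width: 0.998
grip_force: 0.0
```

{"method": "step_arm", "body": {
  "targets": [
    [4,2,0,0,0,0,1],
    [4,2,0,0,0,0,1],
    [0,1,0,0,0,0,1],
    [0,0,0,0,0,0,1],
    [0,0,0,0,0,0,1]
  ]
}}

```text
time: 1.77
position: [0.4692, -0.2411, 0.3376]
tool_rot: [3.115, 0.41, -0.002]
ft_force: [-0.7, -1.2, -0.0]
grip_width: 1.001
grip_force: 0.0
```

```bash
cat >> h.py <<'E'
def snap(tag):
    s=ctrl.get_state();im,d=ctrl.get_image("wrist");c=cam("wrist",s)
    cv2.imwrite(f"pics/{tag}.png",im[...,::-1]);np.savez(f"{tag}.npz",im=im,d=d,pos=s["position"],rot=s["tool_rot"])
    return im,d,c,s
def load(tag):
    z=np.load(f"{tag}.npz");return z["im"],z["d"],cam("wrist",dict(position=z["pos"],tool_rot=z["rot"]))
E
python3 - <<'E'
from h import *
im,d,c,s=snap("w1");print(s["position"],s["tool_rot"],s["joint_positions"])
E
```

```text
[ 0.46919621 -0.24110113  0.33763158] [ 3.11468275e+00  4.09921636e-01 -2.21367441e-03] [ 0.99498171  0.05743743 -0.594813    1.54244718  0.03293634  1.55275597
 -0.90878023]
```

View pics/w1.png

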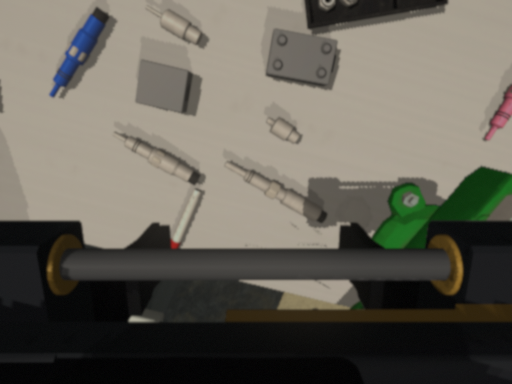

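```bash
cat >> h.py <<'E'
def blobs(c,d,zlo,zhi,rows=230,amin=60):
    P=cloud(c,d);m=((P[...,2]>zlo)&(P[...,2]<zhi)&(d>0)).astype(np.uint8);m[rows:]=0
    n,l,st,ce=cv2.connectedComponentsWithStats(m)
    for i in range(1,n):
        if st[i,4]<amin: continue
        q=P[l==i];(cx,cy),(w,h),a=cv2.minAreaRect(q[:,:2].astype(np.float32))
        if w>h: w,h,a=h,w,a+90   # h long; a = angle of short side
        a=(a+90)%180-90
        print("px",ce[i].round().astype(int),"xy",round(cx,4),round(cy,4),"short/long",round(w,4),round(h,4),"ang_short",round(a,1),"z",np.percentile(q[:,2],[50,98]).round(4),"mean",q[:,:2].mean(0).round(4))
E
python3 - <<'E'
from h import *
im,d,c=load("w1");P=cloud(c,d)
print("bench z",P[100,230],P[200,400],P[60,420],P[20,230])
blobs(c,d,.008,.06)
print("top");z=np.load("top0.npz");c=cam("top");dd=z["d"].copy();dd[:,:90]=0;dd[:,350:]=0;dd[:145]=0
blobs(c,dd,.008,.06,rows=260,amin=15)
for u,v in[(302,57),(160,157),(275,188),(285,130),(180,27)]: pass
E
```

```text
bench z [ 0.53469035 -0.187318   -0.00127448] [ 0.46047598 -0.46876128  0.01682252] [ 0.65563647 -0.43119431 -0.00131839] [ 0.63640634 -0.16216474 -0.00069768]
px [369  12] xy 0.695 -0.3427 short/long 0.0318 0.182 ang_short 20.1 z [0.0226 0.0247] mean [ 0.6868 -0.3366]
px [326   4] xy 0.6845 -0.2813 short/long 0.0111 0.02 ang_short 20.5 z [0.0144 0.0211] mean [ 0.6839 -0.2802]
px [177  25] xy 0.6113 -0.0911 short/long 0.0246 0.0789 ang_short -14.0 z [0.0215 0.026 ] mean [ 0.6085 -0.0998]
px [79 48] xy 0.5389 0.0271 short/long 0.0259 0.1354 ang_short 63.7 z [0.0207 0.0257] mean [0.5468 0.0207]
px [301  57] xy 0.6118 -0.267 short/long 0.0563 0.0865 ang_short 5.2 z [0.0339 0.0402] mean [ 0.6109 -0.2655]
px [163  86] xy 0.5286 -0.0983 short/long 0.056 0.0673 ang_short 2.2 z [0.0338 0.0356] mean [ 0.5291 -0.0993]
px [501 113] xy 0.6166 -0.5632 short/long 0.018 0.0795 ang_short 84.7 z [0.0174 0.0224] mean [ 0.615  -0.5599]
px [283 129] xy 0.5157 -0.2689 short/long 0.0248 0.0503 ang_short -17.9 z [0.0216 0.0264] mean [ 0.5156 -0.2698]
px [160 159] xy 0.4303 -0.1033 short/long 0.0246 0.1359 
[... 1141 characters left out ...]
0.0296] mean [0.5405 0.0251]
px [189 191] xy 0.5323 0.1535 short/long 0.0058 0.0601 ang_short -83.3 z [0.0115 0.0164] mean [0.5318 0.1535]
px [262 193] xy 0.5274 -0.0959 short/long 0.0615 0.0643 ang_short 2.7 z [0.0349 0.0401] mean [ 0.524  -0.0963]
px [312 198] xy 0.5117 -0.2673 short/long 0.0237 0.0484 ang_short -14.8 z [0.0219 0.0289] mean [ 0.5109 -0.2684]
px [265 223] xy 0.4259 -0.1019 short/long 0.0244 0.1354 ang_short -14.4 z [0.0223 0.0295] mean [ 0.424  -0.1093]
px [320 225] xy 0.4217 -0.2846 short/long 0.0247 0.1694 ang_short -14.1 z [0.0225 0.0297] mean [ 0.419  -0.2945]
px [281 246] xy 0.3478 -0.1632 short/long 0.0152 0.0903 ang_short 79.6 z [0.0153 0.0206] mean [ 0.3467 -0.1626]
```

```bash
python3 - <<'E'
from h import *
im,d,c=load("w1");P=cloud(c,d)
for u,v in[(306,5),(308,15),(312,24),(325,22),(360,18)]:print(P[v,u].round(3))
cv2.imwrite("pics/w1c.png",cv2.resize(im[0:225,50:345,::-1],None,fx=2.6,fy=2.6,interpolation=cv2.INTER_CUBIC))
E
```

```text
[ 0.674 -0.255  0.023]
[ 0.663 -0.261  0.023]
[ 0.655 -0.269  0.023]
[ 0.661 -0.285  0.024]
[ 0.678 -0.327  0.022]
```

View pics/w1c.png

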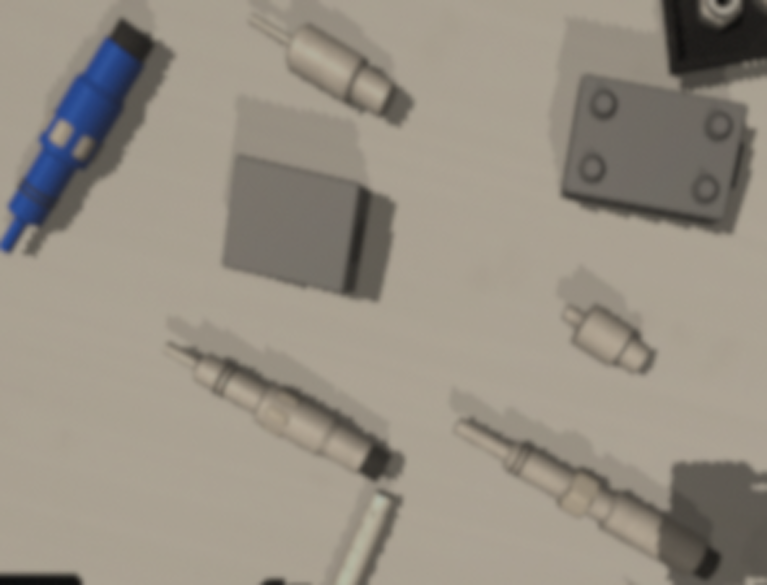

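{"method": "step_arm", "body": {
  "targets": [
    [-0.4,1.4,-1.9,0,0,6.05,0.6],
    [-0.4,1.4,-1.9,0,0,6.05,0.6],
    [-0.4,1.4,-1.9,0,0,6.05,0.6],
    [-0.4,1.4,-1.9,0,0,6.05,0.6],
    [-0.4,1.4,-1.9,0,0,6.05,0.6]
  ]
}}

```text
time: 2.23
position: [0.448, -0.1728, 0.2425]
tool_rot: [2.899, 1.207, -0.001]
ft_force: [0.5, -0.5, -0.1]
grip_width: 0.706
grip_force: 0.0
```

{"method": "step_arm", "body": {
  "targets": [
    [-0.4,1.4,-1.9,0,0,6.05,0.6],
    [-0.4,1.4,-1.9,0,0,6.05,0.6],
    [-0.4,1.4,-1.9,0,0,6.05,0.6],
    [-0.4,1.4,-1.9,0,0,6.05,0.6],
    [-0.3,1.2,-1.9,0,0,6.05,0.6]
  ]
}}

```text
time: 2.65
position: [0.4294, -0.1046, 0.1476]
tool_rot: [2.482, 1.922, -0.001]
ft_force: [0.2, 0.0, -0.1]
grip_width: 0.603
grip_force: 0.0
```

{"method": "step_arm", "body": {
  "targets": [
    [0,0,0,0,0,0,0.6],
    [0,0,0,0,0,0,0.6],
    [0,0,0,0,0,0,0.6],
    [0,0,0,0,0,0,0.6],
    [0,0,0,0,0,0,0.6]
  ]
}}

```text
time: 3.07
position: [0.4316, -0.1044, 0.1493]
tool_rot: [2.486, 1.917, 0.002]
ft_force: [-0.4, -0.2, 0.1]
grip_width: 0.602
grip_force: 0.0
```

```bash
python3 - <<'E'
from h import *
im,d,c,s=snap("w2");print(s["position"].round(4),R.from_rotvec(s["tool_rot"]).as_matrix().round(3),s["joint_positions"].round(2))
blobs(c,d,.008,.06,rows=384)
E
```

```text
[ 0.4316 -0.1044  0.1493] [[ 0.254  0.967  0.002]
 [ 0.967 -0.254 -0.001]
 [-0.     0.002 -1.   ]] [ 0.9  -0.06 -0.7   2.01 -0.04  1.17 -0.04]
px [380   8] xy 0.5524 0.0123 short/long 0.0129 0.0997 ang_short 73.7 z [0.0202 0.0241] mean [0.5633 0.0092]
px [449 125] xy 0.6099 -0.0902 short/long 0.0241 0.0784 ang_short -13.6 z [0.0211 0.0255] mean [ 0.6057 -0.0957]
px [252 185] xy 0.4298 -0.1003 short/long 0.0241 0.1315 ang_short -14.3 z [0.0211 0.0257] mean [ 0.4292 -0.1042]
px [362 149] xy 0.5281 -0.0979 short/long 0.0562 0.0668 ang_short 2.4 z [0.0337 0.0353] mean [ 0.5263 -0.0947]
px [295 296] xy 0.4393 -0.2214 short/long 0.0183 0.033 ang_short -6.4 z [0.0168 0.0188] mean [ 0.4409 -0.2232]
```

{"method": "step_arm", "body": {
  "targets": [
    [-0.1,0.2,-4,0,0,0,0.6],
    [0,0,-4,0,0,0,0.6],
    [0,0,-3.5,0,0,0,0.6],
    [0,0,-1.5,0,0,0,0.6],
    [0,0,-0.9,0,0,0,0.6]
  ],
  "force": 25
}}

```text
time: 3.53
position: [0.4281, -0.1008, 0.0069]
tool_rot: [-2.483, -1.919, 0.002]
ft_force: [-0.3, 0.3, -0.7]
grip_width: 0.603
grip_force: 0.0
```

{"method": "step_arm", "body": {
  "targets": [
    [0,0,0,0,0,0,0.6],
    [0,0,0,0,0,0,0.1],
    [0,0,0,0,0,0,0.1],
    [0,0,0,0,0,0,0.1],
    [0,0,0,0,0,0,0.1]
  ]
}}

```text
time: 3.95
position: [0.4308, -0.1015, 0.0103]
tool_rot: [2.483, 1.92, 0.001]
ft_force: [-0.1, -0.5, 0.0]
grip_width: 0.381
grip_force: 0.0
```

{"method": "step_arm", "body": {
  "targets": [
    [0,0,0,0,0,0,0.1],
    [0,0,1,0,0,0,0.1],
    [0,0,3,0,0,0,0.1],
    [0,0,4,0,0,0,0.1],
    [0,0,4,0,0,0,0.1]
  ]
}}

```text
time: 4.37
position: [0.4283, -0.1001, 0.1302]
tool_rot: [-2.482, -1.922, 0.001]
ft_force: [1.9, -1.7, -2.2]
grip_width: 0.21
grip_force: 24.8
```

{"method": "step_arm", "body": {
  "targets": [
    [0,2,2,0,0,-4.3,0.1],
    [0,2.5,1.5,0,0,-4.3,0.1],
    [0,2.6,1.1,0,0,-4.3,0.1],
    [0,2.6,1.1,0,0,-4.3,0.1],
    [0,2.6,1.1,0,0,-4.3,0.1]
  ]
}}

```text
time: 4.78
position: [0.429, 0.0235, 0.198]
tool_rot: [2.801, 1.42, -0.001]
ft_force: [0.2, -0.1, -2.4]
grip_width: 0.211
grip_force: 24.8
```

{"method": "step_arm", "body": {
  "targets": [
    [-0.1,2.7,1.1,0,0,-4.3,0.1],
    [-0.1,2.7,1.1,0,0,-4.3,0.1],
    [-0.1,2.7,1.1,0,0,-4.3,0.1],
    [-0.1,2.7,1.1,0,0,-4.3,0.1],
    [-0.1,2.7,1.1,0,0,-4.3,0.1]
  ]
}}

```text
time: 5.2
position: [0.4236, 0.1586, 0.2527]
tool_rot: [3.016, 0.873, -0.001]
ft_force: [1.3, -0.1, -2.5]
grip_width: 0.209
grip_force: 24.8
```

{"method": "step_arm", "body": {
  "targets": [
    [-0.1,2.7,1.1,0,0,-4.3,0.1],
    [-0.1,2.7,1.1,0,0,-4.3,0.1],
    [-0.1,2.7,1.1,0,0,-4.3,0.1],
    [-0.1,2.7,1.1,0,0,-4.3,0.1],
    [0,2.6,0,0,0,-4.5,0.1]
  ]
}}

```text
time: 5.62
position: [0.4211, 0.2829, 0.297]
tool_rot: [3.122, 0.328, 0.006]
ft_force: [-1.2, -0.5, -1.7]
grip_width: 0.209
grip_force: 24.8
```

{"method": "step_arm", "body": {
  "targets": [
    [0,0,0,0,0,0,0.1],
    [0,0,0,0,0,0,0.1],
    [0,0,0,0,0,0,0.1],
    [0,0,0,0,0,0,0.1],
    [0,0,0,0,0,0,0.1]
  ]
}}

```text
time: 6.03
position: [0.421, 0.28, 0.2945]
tool_rot: [3.121, 0.332, -0.0]
ft_force: [0.4, 0.2, -2.7]
grip_width: 0.208
grip_force: 24.8
```

```bash
python3 - <<'E'
from h import *
im,d,c,s=snap("w3");print(s["position"].round(4),R.from_rotvec(s["tool_rot"]).as_matrix().round(3),s["joint_positions"].round(2))
blobs(c,d,.008,.06,rows=384)
print();blobs(c,d,.03,.06,rows=384)
E
```

```text
[0.421  0.28   0.2945] [[ 0.978  0.21   0.   ]
 [ 0.21  -0.978 -0.003]
 [-0.     0.003 -1.   ]] [ 0.67  0.09 -1.36  1.65  0.09  1.47 -2.05]
px [298  88] xy 0.4996 0.285 short/long 0.1888 0.2776 ang_short 10.9 z [0.0162 0.0184] mean [0.5192 0.2443]
px [184  90] xy 0.4809 0.3821 short/long 0.0526 0.1749 ang_short -79.1 z [0.0167 0.0185] mean [0.4875 0.3832]
px [290  97] xy 0.5071 0.2528 short/long 0.0562 0.0866 ang_short -79.1 z [0.0369 0.0431] mean [0.507  0.2535]
px [470 104] xy 0.5383 0.0283 short/long 0.0256 0.1365 ang_short 66.3 z [0.0205 0.0259] mean [0.547 0.028]

px [290  97] xy 0.5071 0.2528 short/long 0.0562 0.0866 ang_short -79.1 z [0.0369 0.0431] mean [0.5071 0.2532]
```

View pics/w3.png

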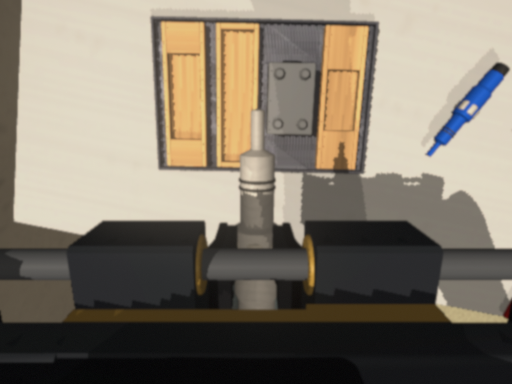

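{"method": "step_arm", "body": {
  "targets": [
    [1.5,0.75,-2,0,0,-0.3,0.1],
    [1.5,0.75,-3,0,0,-0.3,0.1],
    [1.5,0.75,-3,0,0,-0.3,0.1],
    [1.5,0.75,-3,0,0,-0.2,0.1],
    [1.3,0.75,-3,0,0,0,0.1]
  ]
}}

```text
time: 6.5
position: [0.4954, 0.3178, 0.1529]
tool_rot: [3.125, 0.301, -0.0]
ft_force: [0.3, -0.0, -2.1]
grip_width: 0.212
grip_force: 24.8
```

{"method": "step_arm", "body": {
  "targets": [
    [0,0,-3,0,0,0,0.1],
    [0,0,-1,0,0,0,0.1],
    [0,0,0,0,0,0,0.1],
    [0,0,0,0,0,0,0.1],
    [0,0,0,0,0,0,0.1]
  ]
}}

```text
time: 6.92
position: [0.4947, 0.3196, 0.117]
tool_rot: [-3.126, -0.305, -0.004]
ft_force: [0.6, 0.9, -1.9]
grip_width: 0.208
grip_force: 24.8
```

```bash
cat >> h.py <<'E'
def st():
    s=ctrl.get_state();M=R.from_rotvec(s["tool_rot"]).as_matrix()
    print(s["position"].round(4),"close ang",np.degrees(np.arctan2(M[1,1],M[0,1])).round(1),"tilt",M[:,2].round(3),s["joint_positions"].round(2),round(s["time"],2))
E
python3 -c "
from h import *
st()"
```

```text
[0.4947 0.3196 0.117 ] close ang -78.9 tilt [ 0.003  0.001 -1.   ] [ 0.27  0.51 -1.13  1.71  0.48  1.23 -2.35] 6.92
```

{"method": "step_arm", "body": {
  "targets": [
    [0,-0.1,-3,0,0,0,0.1],
    [0,0,-3,0,0,0,0.1],
    [0,0,-2,0,0,0,0.1],
    [0,0,-1.2,0,0,0,0.1],
    [0,0,-0.3,0,0,0,0.1]
  ]
}}

```text
time: 7.33
position: [0.4961, 0.3151, 0.0235]
tool_rot: [3.119, 0.301, 0.003]
ft_force: [-9.0, -16.5, 36.5]
grip_width: 0.212
grip_force: 25.0
```

{"method": "step_arm", "body": {
  "targets": [
    [0,0,0,0,0,0,0.1],
    [0,0,0,0,0,0,0.1],
    [0,0,0,0,0,0,0.1],
    [0,0,0,0,0,0,0.1],
    [0,0,0,0,0,0,0.1]
  ]
}}

```text
time: 7.75
position: [0.4962, 0.3154, 0.0237]
tool_rot: [3.121, 0.301, 0.005]
ft_force: [-4.2, -9.3, 13.5]
grip_width: 0.209
grip_force: 25.0
```

```bash
python3 - <<'E'
from h import *
im,d,c,s=snap("w4");st();P=cloud(c,d)
im2,d2=ctrl.get_image("side")
cs=cam("side");u,v=proj(cs,[[.5,.31,.03]])[0].astype(int);print(u,v)
a=cv2.resize(im2[max(v-40,0):v+40,u-60:u+60,::-1],(576,384));
cv2.imwrite("pics/w4b.png",np.hstack([im[:,110:400,::-1],a[:,:500]]))
q=P[...,:];m=(q[...,2]>.02)&(q[...,2]<.06)&(d>0)
m[230:]=0
import sys
blobs(c,d,.022,.07,rows=240)
E
```

```text
[0.4962 0.3155 0.0237] close ang -79.0 tilt [ 0.004 -0.006 -1.   ] [ 0.2   0.61 -1.03  1.79  0.59  1.09 -2.42] 7.8
247 141
px [255 197] xy 0.5279 0.315 short/long 0.0348 0.0617 ang_short 84.1 z [0.0275 0.0433] mean [0.5203 0.3198]
px [390 194] xy 0.5336 0.258 short/long 0.0345 0.0585 ang_short 4.8 z [0.0369 0.0433] mean [0.536  0.2594]
```

View pics/w4b.png

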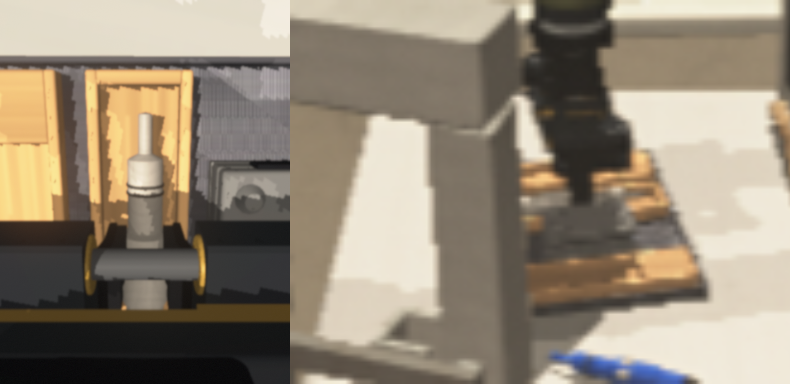

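```bash
python3 - <<'E'
from h import *
im,d,c=load("w4");P=cloud(c,d);ctr=np.array([.494,.3175]);y=np.array([.982,.190]);x=np.array([-.19,.982])
for v in range(70,240,6):
    p=P[v,256];print(v,"along %.1f across %.1f z %.1f"%(1e3*(p[:2]-ctr)@y,1e3*(p[:2]-ctr)@x,1e3*p[2]))
E
```

```text
70 along 86.1 across -3.4 z 16.5
76 along 83.4 across -3.4 z 17.4
82 along 80.7 across -3.4 z 16.7
88 along 78.5 across -3.6 z 6.5
94 along 75.6 across -3.6 z 6.7
100 along 72.6 across -3.6 z 7.4
106 along 69.6 across -3.6 z 8.2
112 along 66.7 across -3.4 z 19.4
118 along 64.0 across -3.4 z 22.8
124 along 61.2 across -3.4 z 22.9
130 along 58.4 across -3.4 z 23.1
136 along 55.5 across -3.4 z 23.0
142 along 52.4 across -3.4 z 20.7
148 along 49.7 across -3.4 z 22.4
154 along 46.8 across -3.4 z 22.6
160 along 44.6 across -3.4 z 27.3
166 along 42.0 across -3.4 z 29.2
172 along 39.0 across -3.4 z 28.7
178 along 36.2 across -3.4 z 29.2
184 along 33.2 across -3.4 z 28.6
190 along 29.9 across -3.4 z 27.4
196 along 27.5 across -3.4 z 29.6
202 along 24.1 across -3.4 z 28.6
208 along 21.0 across -3.4 z 28.1
214 along 17.8 across -3.4 z 28.0
220 along 14.9 across -3.4 z 28.5
226 along 11.7 across -3.4 z 28.5
232 along 8.7 across -3.4 z 29.0
238 along 6.2 across -3.4 z 30.7
```

{"method": "step_arm", "body": {
  "targets": [
    [0,0,0.2,0,0,0,0.21],
    [0,0,0,0,0,0,0.34],
    [0,0,0,0,0,0,0.34],
    [0,0,0,0,0,0,0.34],
    [0,0,0,0,0,0,0.34]
  ]
}}

```text
time: 8.27
position: [0.4939, 0.3188, 0.0221]
tool_rot: [-3.126, -0.306, -0.0]
ft_force: [0.5, 0.3, 0.6]
grip_width: 0.328
grip_force: 0.0
```

{"method": "step_arm", "body": {
  "targets": [
    [0,0,1,0,0,0,0.34],
    [0,0,3,0,0,0,0.34],
    [0,0,4,0,0,0,0.5],
    [0,0,4,0,0,0,0.6],
    [-1,0,4,0,0,0,0.6]
  ]
}}

```text
time: 8.68
position: [0.4847, 0.3179, 0.1838]
tool_rot: [-3.126, -0.304, 0.001]
ft_force: [0.4, -0.4, 0.9]
grip_width: 0.488
grip_force: 0.0
```

{"method": "step_arm", "body": {
  "targets": [
    [-1,-1,2,0,0,0,0.6],
    [-1,0,2,0,0,0,0.6],
    [0,0,0,0,0,0,0.6],
    [0,0,0,0,0,0,0.6],
    [0,0,0,0,0,0,0.6]
  ]
}}

```text
time: 9.1
position: [0.4638, 0.3078, 0.2212]
tool_rot: [3.126, 0.305, -0.001]
ft_force: [0.2, -1.2, -0.3]
grip_width: 0.6
grip_force: 0.0
```

```bash
python3 - <<'E'
from h import *
im,d,c,s=snap("w5");st();P=cloud(c,d);blobs(c,d,.0195,.07,rows=384)
blobs(c,d,.033,.07,rows=384)
E
```

```text
[0.4636 0.3076 0.2206] close ang -78.8 tilt [-0.002 -0.001 -1.   ] [ 0.4   0.35 -1.25  1.66  0.33  1.38 -2.27] 9.15
px [250 148] xy 0.4925 0.3181 short/long 0.0241 0.1361 ang_short -78.6 z [0.0281 0.0328] mean [0.4876 0.3167]
px [314 142] xy 0.5069 0.2529 short/long 0.0563 0.0853 ang_short -79.2 z [0.037  0.0431] mean [0.5076 0.2542]
px [501 173] xy 0.516 0.0391 short/long 0.0154 0.0452 ang_short 73.5 z [0.0208 0.0225] mean [0.5129 0.0408]
px [314 142] xy 0.5069 0.2528 short/long 0.0562 0.0852 ang_short -79.0 z [0.037  0.0431] mean [0.5075 0.2535]
```

{"method": "step_arm", "body": {
  "targets": [
    [0.5,-2.7,-0.4,0,0,4.3,0.6],
    [0.5,-2.7,-0.4,0,0,4.3,0.6],
    [0.5,-2.7,-0.4,0,0,4.3,0.6],
    [1,-2.7,-0.4,0,0,4.3,0.6],
    [1,-2.7,-0.4,0,0,4.3,0.6]
  ]
}}

```text
time: 9.57
position: [0.4983, 0.1716, 0.2003]
tool_rot: [3.013, 0.89, -0.004]
ft_force: [1.1, 0.1, -0.9]
grip_width: 0.6
grip_force: 0.0
```

{"method": "step_arm", "body": {
  "targets": [
    [1,-2.7,-0.5,0,0,4.3,0.6],
    [1,-2.7,-0.5,0,0,4.3,0.6],
    [1,-2.7,-0.5,0,0,4.3,0.6],
    [1,-2.7,-0.5,0,0,4.3,0.6],
    [1,-2.7,-0.5,0,0,4.3,0.6]
  ]
}}

```text
time: 9.98
position: [0.5485, 0.0365, 0.175]
tool_rot: [-2.794, -1.435, 0.003]
ft_force: [-0.1, -0.1, 0.7]
grip_width: 0.598
grip_force: 0.0
```

{"method": "step_arm", "body": {
  "targets": [
    [1.2,-2.7,-0.5,0,0,4.3,0.6],
    [1.2,-2.7,-0.5,0,0,4.3,0.6],
    [1.2,-2.7,-0.5,0,0,4.3,0.6],
    [1.2,-2.7,-0.5,0,0,4.3,0.6],
    [1.4,-2,-0.5,0,0,4.3,0.6]
  ]
}}

```text
time: 10.4
position: [0.6103, -0.0932, 0.149]
tool_rot: [-2.479, -1.928, 0.005]
ft_force: [0.6, -0.2, 0.6]
grip_width: 0.602
grip_force: 0.0
```

{"method": "step_arm", "body": {
  "targets": [
    [0,0,0,0,0,0,0.6],
    [0,0,0,0,0,0,0.6],
    [0,0,0,0,0,0,0.6],
    [0,0,0,0,0,0,0.6],
    [0,0,0,0,0,0,0.6]
  ]
}}

```text
time: 10.82
position: [0.6103, -0.0883, 0.1517]
tool_rot: [2.478, 1.929, -0.001]
ft_force: [0.2, 0.5, 0.4]
grip_width: 0.601
grip_force: 0.0
```

```bash
python3 - <<'E'
from h import *
im,d,c,s=snap("w6");st();blobs(c,d,.008,.06,rows=384)
E
```

```text
[ 0.6104 -0.0886  0.1518] close ang -14.2 tilt [ 0.    -0.001 -1.   ] [ 1.01  0.63 -1.27  1.6   0.61  1.37 -0.58] 10.87
px [429  67] xy 0.7801 -0.0262 short/long 0.019 0.0545 ang_short 12.4 z [0.0085 0.0097] mean [ 0.7798 -0.0278]
px [147  75] xy 0.5382 0.0281 short/long 0.0247 0.1365 ang_short 66.7 z [0.0212 0.0259] mean [0.5467 0.0243]
px [257 192] xy 0.6114 -0.0904 short/long 0.0246 0.0786 ang_short -12.9 z [0.0215 0.0256] mean [ 0.61   -0.0953]
px [168 209] xy 0.5286 -0.0961 short/long 0.0563 0.0637 ang_short 2.2 z [0.0337 0.0352] mean [ 0.5314 -0.0881]
px [301 305] xy 0.6202 -0.2225 short/long 0.0031 0.0311 ang_short -88.2 z [0.0138 0.0216] mean [ 0.6247 -0.2222]
```

{"method": "step_arm", "body": {
  "targets": [
    [0.1,-0.2,-4,0,0,0.6,0.5],
    [0,0,-4,0,0,0,0.5],
    [0,0,-3.5,0,0,0,0.5],
    [0,0,-1.7,0,0,0,0.5],
    [0,0,-0.9,0,0,0,0.5]
  ],
  "force": 25
}}

```text
time: 11.28
position: [0.6099, -0.0915, 0.0082]
tool_rot: [-2.469, -1.94, 0.005]
ft_force: [-0.6, -0.0, 0.2]
grip_width: 0.501
grip_force: 0.0
```

{"method": "step_arm", "body": {
  "targets": [
    [0,0,0,0,0,0,0.5],
    [0,0,0,0,0,0,0.1],
    [0,0,0,0,0,0,0.1],
    [0,0,0,0,0,0,0.1],
    [0,0,0,0,0,0,0.1]
  ]
}}

```text
time: 11.7
position: [0.6127, -0.0919, 0.0122]
tool_rot: [2.469, 1.938, 0.002]
ft_force: [0.1, 0.0, 0.1]
grip_width: 0.278
grip_force: 0.0
```

{"method": "step_arm", "body": {
  "targets": [
    [0,0,0,0,0,0,0.1],
    [0,0,0,0,0,0,0.1],
    [0,0,0,0,0,0,0.1],
    [0,0,0,0,0,0,0.1],
    [0,0,0,0,0,0,0.1]
  ]
}}

```text
time: 12.12
position: [0.6122, -0.092, 0.0117]
tool_rot: [2.47, 1.939, 0.0]
ft_force: [-0.9, -0.7, 6.4]
grip_width: 0.212
grip_force: 25.0
```

{"method": "step_arm", "body": {
  "targets": [
    [0,0,1,0,0,0,0.1],
    [0,0,2,0,0,0,0.1],
    [0,0,4,0,0,0,0.1],
    [0,0,4,0,0,0,0.1],
    [0,0,2,0,0,0,0.1]
  ]
}}

```text
time: 12.53
position: [0.6133, -0.091, 0.1454]
tool_rot: [2.467, 1.939, 0.006]
ft_force: [1.5, 0.0, -1.2]
grip_width: 0.207
grip_force: 25.0
```

{"method": "step_arm", "body": {
  "targets": [
    [-1,2.5,2,0,0,-4.4,0.1],
    [-1,3.2,1,0,0,-4.4,0.1],
    [-1,3.2,1,0,0,-4.4,0.1],
    [-1,3.2,1,0,0,-4.4,0.1],
    [-1,3.2,0,0,0,-4.4,0.1]
  ]
}}

```text
time: 12.95
position: [0.5618, 0.0632, 0.1928]
tool_rot: [2.797, 1.427, 0.003]
ft_force: [0.9, 1.0, -1.8]
grip_width: 0.217
grip_force: 25.0
```

{"method": "step_arm", "body": {
  "targets": [
    [-1,3.2,0,0,0,-4.4,0.1],
    [-1,3.2,0,0,0,-4.4,0.1],
    [-1,3.2,0,0,0,-4.4,0.1],
    [-1,3.2,0,0,0,-4.4,0.1],
    [-0.8,3.2,0,0,0,-4.4,0.1]
  ]
}}

```text
time: 13.37
position: [0.5123, 0.2226, 0.1908]
tool_rot: [3.018, 0.868, -0.001]
ft_force: [0.3, -0.2, -1.0]
grip_width: 0.209
grip_force: 25.0
```

{"method": "step_arm", "body": {
  "targets": [
    [-0.8,3.2,0,0,0,-4.4,0.1],
    [-0.8,3.2,0,0,0,-4.4,0.1],
    [-0.8,3.2,0,0,0,-4.4,0.1],
    [-0.8,3.2,0,0,0,-4.4,0.1],
    [-0.2,3.2,0,0,0,-3.8,0.1]
  ]
}}

```text
time: 13.78
position: [0.4777, 0.3829, 0.1908]
tool_rot: [3.127, 0.294, -0.002]
ft_force: [0.6, 0.7, -0.7]
grip_width: 0.214
grip_force: 25.0
```

{"method": "step_arm", "body": {
  "targets": [
    [0,0,0,0,0,0,0.1],
    [0,0,0,0,0,0,0.1],
    [0,0,0,0,0,0,0.1],
    [0,0,0,0,0,0,0.1],
    [0,0,0,0,0,0,0.1]
  ]
}}

```text
time: 14.2
position: [0.4808, 0.3792, 0.1904]
tool_rot: [3.126, 0.293, -0.001]
ft_force: [-0.8, 0.4, -0.8]
grip_width: 0.214
grip_force: 25.0
```

```bash
python3 - <<'E'
from h import *
im,d,c,s=snap("w7");st();blobs(c,d,.0195,.07,rows=384);blobs(c,d,.08,.27,rows=384)
E
```

```text
[0.4807 0.3794 0.1905] close ang -79.3 tilt [-0.001 -0.001 -1.   ] [ 0.11  0.46 -1.08  1.56  0.41  1.37 -2.39] 14.25
px [316 172] xy 0.5019 0.3196 short/long 0.0246 0.1173 ang_short -79.6 z [0.028 0.033] mean [0.4975 0.3199]
px [385 175] xy 0.5068 0.2533 short/long 0.0563 0.0869 ang_short -79.1 z [0.0369 0.0431] mean [0.5079 0.2561]
px [254 225] xy 0.4987 0.3848 short/long 0.0381 0.0412 ang_short -62.1 z [0.2013 0.2213] mean [0.4941 0.3814]
px [154 223] xy 0.5122 0.4132 short/long 0.0047 0.0284 ang_short 2.3 z [0.2675 0.2699] mean [0.5123 0.4124]
px [355 223] xy 0.5226 0.3588 short/long 0.0048 0.0283 ang_short 18.8 z [0.2676 0.2699] mean [0.5223 0.3594]
px [254 294] xy 0.4719 0.3772 short/long 0.032 0.0561 ang_short -79.1 z [0.2392 0.2678] mean [0.473  0.3776]
```

{"method": "step_arm", "body": {
  "targets": [
    [0.1,0.3,-4,0,0,0,0.1],
    [0,0,-4,0,0,0,0.1],
    [0,0,-4,0,0,0,0.1],
    [0,0,-3,0,0,0,0.1],
    [0,0,-1.3,0,0,0,0.1]
  ]
}}

```text
time: 14.67
position: [0.4793, 0.3804, 0.0229]
tool_rot: [3.123, 0.294, -0.01]
ft_force: [-0.5, -0.7, -1.6]
grip_width: 0.215
grip_force: 25.0
```

{"method": "step_arm", "body": {
  "targets": [
    [0,0,-0.3,0,0,0,0.1],
    [0,0,-0.2,0,0,0,0.1],
    [0,0,0,0,0,0,0.1],
    [0,0,0,0,0,0,0.1],
    [0,0,0,0,0,0,0.1]
  ]
}}

```text
time: 15.08
position: [0.4817, 0.3852, 0.0246]
tool_rot: [-3.126, -0.297, -0.003]
ft_force: [-0.0, 0.3, -1.3]
grip_width: 0.209
grip_force: 25.0
```

{"method": "step_arm", "body": {
  "targets": [
    [0,-0.1,-0.3,0,0,0,0.1],
    [0,0,-0.2,0,0,0,0.1],
    [0,0,0,0,0,0,0.1],
    [0,0,0,0,0,0,0.1],
    [0,0,0,0,0,0,0.1]
  ]
}}

```text
time: 15.5
position: [0.4812, 0.3834, 0.0186]
tool_rot: [3.127, 0.297, 0.001]
ft_force: [-0.9, -1.5, 4.6]
grip_width: 0.21
grip_force: 25.0
```

Contact with the floor; release and lift, then look.

{"method": "step_arm", "body": {
  "targets": [
    [0,0,0,0,0,0,0.38],
    [0,0,0,0,0,0,0.38],
    [0,0,0,0,0,0,0.38],
    [0,0,0,0,0,0,0.38],
    [0,0,0,0,0,0,0.38]
  ]
}}

```text
time: 15.92
position: [0.4807, 0.3829, 0.0175]
tool_rot: [3.126, 0.297, -0.001]
ft_force: [0.1, -1.7, 2.5]
grip_width: 0.371
grip_force: 1.0
```

{"method": "step_arm", "body": {
  "targets": [
    [0,0,1,0,0,0,0.38],
    [0,0,3,0,0,0,0.38],
    [0,0,4,0,0,0,0.5],
    [0,0,4,0,0,0,0.6],
    [-1,-1,4,0,0,0,0.6]
  ]
}}

```text
time: 16.33
position: [0.4712, 0.3748, 0.1792]
tool_rot: [-3.125, -0.299, 0.0]
ft_force: [1.4, -0.9, -0.2]
grip_width: 0.531
grip_force: 0.0
```

{"method": "step_arm", "body": {
  "targets": [
    [-1,-1,2,0,0,0,0.6],
    [-1,-1,2,0,0,0,0.6],
    [0,-1,0,0,0,0,0.6],
    [0,0,0,0,0,0,0.6],
    [0,0,0,0,0,0,0.6]
  ]
}}

```text
time: 16.75
position: [0.4512, 0.3429, 0.2171]
tool_rot: [3.127, 0.296, 0.001]
ft_force: [0.2, -0.6, -0.4]
grip_width: 0.596
grip_force: 0.0
```

```bash
python3 - <<'E'
from h import *
im,d,c,s=snap("w8");st();blobs(c,d,.0195,.07,rows=384)
E
```

```text
[0.4509 0.3432 0.2166] close ang -79.2 tilt [-0.001 -0.001 -1.   ] [ 0.26  0.33 -1.15  1.64  0.31  1.37 -2.32] 16.8
px [285 142] xy 0.4925 0.3177 short/long 0.0247 0.1358 ang_short -78.8 z [0.028  0.0328] mean [0.4878 0.3174]
px [350 136] xy 0.5073 0.2533 short/long 0.0561 0.0856 ang_short -79.1 z [0.0369 0.0431] mean [0.5075 0.2551]
px [222 142] xy 0.4827 0.3829 short/long 0.0245 0.0784 ang_short -79.9 z [0.0286 0.0327] mean [0.4763 0.3813]
```

{"method": "step_arm", "body": {
  "targets": [
    [0.5,-3,0,0,0,3.1,0.6],
    [0.5,-3,0,0,0,3.1,0.6],
    [0.5,-3,0,0,0,3.1,0.6],
    [0.5,-3,0,0,0,3.1,0.6],
    [0.5,-3,0,0,0,3.1,0.6]
  ]
}}

```text
time: 17.22
position: [0.4755, 0.1928, 0.2161]
tool_rot: [-3.056, -0.723, 0.003]
ft_force: [0.4, -0.0, 0.7]
grip_width: 0.604
grip_force: 0.0
```

{"method": "step_arm", "body": {
  "targets": [
    [0.5,-3.1,0,0,0,3.1,0.6],
    [0.5,-3.1,0,0,0,3.1,0.6],
    [0.5,-3.1,0,0,0,3.1,0.6],
    [0.5,-3.1,0,0,0,3.1,0.6],
    [0.5,-3.1,0,0,0,3.1,0.6]
  ]
}}

```text
time: 17.63
position: [0.5008, 0.0374, 0.2164]
tool_rot: [-2.932, -1.128, 0.001]
ft_force: [0.4, -0.2, 0.4]
grip_width: 0.605
grip_force: 0.0
```

{"method": "step_arm", "body": {
  "targets": [
    [0.3,-3.1,-0.5,0,0,3.1,0.6],
    [0.3,-3.1,-0.5,0,0,3.1,0.6],
    [0.3,-3.1,-0.5,0,0,3.1,0.6],
    [0.3,-3.1,-0.5,0,0,3.1,0.6],
    [0.3,-3.1,-0.5,0,0,3.1,0.6]
  ]
}}

```text
time: 18.05
position: [0.5159, -0.1175, 0.1909]
tool_rot: [-2.753, -1.513, 0.001]
ft_force: [1.4, -0.2, 1.0]
grip_width: 0.601
grip_force: 0.0
```

{"method": "step_arm", "body": {
  "targets": [
    [0,-3.1,-1,0,0,3.1,0.6],
    [0,-3.1,-1,0,0,3.1,0.6],
    [0,-3.1,-1,0,0,3.1,0.6],
    [0,-3.1,-1,0,0,3.1,0.6],
    [0,-2.8,-1,0,0,3.1,0.6]
  ]
}}

```text
time: 18.47
position: [0.5158, -0.27, 0.1401]
tool_rot: [-2.524, -1.869, 0.0]
ft_force: [-0.2, 0.2, 0.5]
grip_width: 0.601
grip_force: 0.0
```

{"method": "step_arm", "body": {
  "targets": [
    [0,0,0,0,0,0,0.6],
    [0,0,0,0,0,0,0.6],
    [0,0,0,0,0,0,0.6],
    [0,0,0,0,0,0,0.6],
    [0,0,0,0,0,0,0.6]
  ]
}}

```text
time: 18.88
position: [0.5165, -0.2669, 0.1422]
tool_rot: [2.524, 1.869, 0.0]
ft_force: [0.5, 0.3, -0.8]
grip_width: 0.602
grip_force: 0.0
```

```bash
python3 - <<'E'
from h import *
im,d,c,s=snap("w9");st();blobs(c,d,.008,.07,rows=384)
E
```

```text
[ 0.5164 -0.2672  0.1423] close ang -17.0 tilt [ 0.001 -0.001 -1.   ] [ 1.3   0.42 -1.07  1.7   0.39  1.25 -0.16] 18.93
px [208  11] xy 0.5272 -0.1274 short/long 0.0164 0.0577 ang_short 76.3 z [0.0328 0.0351] mean [ 0.5231 -0.1259]
px [452 131] xy 0.7167 -0.2901 short/long 0.1028 0.1033 ang_short 24.0 z [0.0223 0.0241] mean [ 0.6878 -0.2703]
px [363 153] xy 0.6115 -0.2667 short/long 0.0561 0.0867 ang_short 5.2 z [0.0339 0.0401] mean [ 0.6096 -0.2628]
px [496 113] xy 0.7286 -0.2664 short/long 0.0177 0.0184 ang_short -15.5 z [0.0149 0.0208] mean [ 0.7279 -0.2661]
px [ 44 127] xy 0.3566 -0.1647 short/long 0.0149 0.0817 ang_short 80.2 z [0.0142 0.0165] mean [ 0.3595 -0.1654]
px [450 141] xy 0.6881 -0.2781 short/long 0.0199 0.0199 ang_short 51.2 z [0.015  0.0208] mean [ 0.6878 -0.2782]
px [162 200] xy 0.4353 -0.251 short/long 0.0249 0.101 ang_short -15.8 z [0.0202 0.0261] mean [ 0.4352 -0.2546]
px [471 165] xy 0.7023 -0.3042 short/long 0.0216 0.0224 ang_short -57.6 z [0.0148 0.0208] mean [ 0.7016 -0.3044]
px [254 189] xy 0.5157 -0.2685 short/long 0.0241 0.0503 ang_short -16.8 z [0.0213 0.0257] mean [ 0.5156 -0.2683]
px [499 219] xy 0.7218 -0.3628 short/long 0.0041 0.0295 ang_short -65.4 z [0.0126 0.0164] mean [ 0.7209 -0.3632]
```

{"method": "step_arm", "body": {
  "targets": [
    [0,-0.1,-4,0,0,0,0.5],
    [0,0,-4,0,0,0,0.5],
    [0,0,-3,0,0,0,0.5],
    [0,0,-1.2,0,0,0,0.5],
    [0,0,-0.9,0,0,0,0.5]
  ],
  "force": 25
}}

```text
time: 19.35
position: [0.5152, -0.2687, 0.0097]
tool_rot: [-2.526, -1.867, 0.002]
ft_force: [-0.1, 0.4, 0.9]
grip_width: 0.505
grip_force: 0.0
```

{"method": "step_arm", "body": {
  "targets": [
    [0,0,0,0,0,0,0.5],
    [0,0,0,0,0,0,0.1],
    [0,0,0,0,0,0,0.1],
    [0,0,0,0,0,0,0.1],
    [0,0,0,0,0,0,0.1]
  ]
}}

```text
time: 19.77
position: [0.5167, -0.2702, 0.0122]
tool_rot: [2.525, 1.864, 0.0]
ft_force: [0.0, -0.2, 0.1]
grip_width: 0.285
grip_force: 0.0
```

{"method": "step_arm", "body": {
  "targets": [
    [0,0,0,0,0,0,0.1],
    [0,0,0,0,0,0,0.1],
    [0,0,0,0,0,0,0.1],
    [0,0,0,0,0,0,0.1],
    [0,0,0,0,0,0,0.1]
  ]
}}

```text
time: 20.18
position: [0.5163, -0.2701, 0.0118]
tool_rot: [2.526, 1.864, -0.001]
ft_force: [-1.1, -0.4, 6.3]
grip_width: 0.21
grip_force: 25.0
```

{"method": "step_arm", "body": {
  "targets": [
    [0,0,1,0,0,0,0.1],
    [0,0,2,0,0,0,0.1],
    [0,0,4,0,0,0,0.1],
    [0,0,4,0,0,0,0.1],
    [0,0,4,0,0,0,0.1]
  ]
}}

```text
time: 20.6
position: [0.5152, -0.2689, 0.1624]
tool_rot: [-2.526, -1.867, 0.001]
ft_force: [1.2, -1.3, -0.8]
grip_width: 0.215
grip_force: 25.0
```

{"method": "step_arm", "body": {
  "targets": [
    [0,2.5,2,0,0,-4.1,0.1],
    [0,3,1,0,0,-4.1,0.1],
    [0,3,0,0,0,-4.1,0.1],
    [0,3,0,0,0,-4.1,0.1],
    [0,3,0,0,0,-4.1,0.1]
  ]
}}

```text
time: 21.02
position: [0.5155, -0.1231, 0.1914]
tool_rot: [2.82, 1.381, -0.001]
ft_force: [0.0, -0.7, -0.9]
grip_width: 0.217
grip_force: 25.0
```

{"method": "step_arm", "body": {
  "targets": [
    [0,3.1,0,0,0,-4.1,0.1],
    [0,3.1,0,0,0,-4.1,0.1],
    [0,3.1,0,0,0,-4.1,0.1],
    [0,3.1,0,0,0,-4.1,0.1],
    [0,3.1,0,0,0,-4.1,0.1]
  ]
}}

```text
time: 21.43
position: [0.5152, 0.032, 0.1911]
tool_rot: [3.021, 0.857, -0.001]
ft_force: [1.0, -0.4, -1.2]
grip_width: 0.219
grip_force: 25.0
```

{"method": "step_arm", "body": {
  "targets": [
    [0,3.1,0,0,0,-4.2,0.1],
    [0,3.1,0,0,0,-4.2,0.1],
    [0.2,3.2,0,0,0,-4.2,0.1],
    [0.2,3.2,0,0,0,-4.2,0.1],
    [0,3.1,0,0,0,-4.3,0.1]
  ]
}}

```text
time: 21.85
position: [0.5195, 0.189, 0.191]
tool_rot: [3.128, 0.289, -0.001]
ft_force: [0.7, -0.1, -0.6]
grip_width: 0.221
grip_force: 25.0
```

{"method": "step_arm", "body": {
  "targets": [
    [0,0,0,0,0,0,0.1],
    [0,0,0,0,0,0,0.1],
    [0,0,0,0,0,0,0.1],
    [0,0,0,0,0,0,0.1],
    [0,0,0,0,0,0,0.1]
  ]
}}

```text
time: 22.27
position: [0.5202, 0.1854, 0.1908]
tool_rot: [3.127, 0.291, -0.001]
ft_force: [0.3, -0.1, -0.6]
grip_width: 0.212
grip_force: 25.0
```

```bash
python3 - <<'E'
from h import *
im,d,c,s=snap("w10");st();blobs(c,d,.0195,.07,rows=384)
E
```

```text
[0.5202 0.1856 0.1908] close ang -79.4 tilt [-0.001 -0.001 -1.   ] [ 0.56  0.3  -1.11  1.71  0.27  1.31 -1.99] 22.32
px [120 173] xy 0.505 0.3199 short/long 0.0254 0.1116 ang_short -78.9 z [0.0281 0.0329] mean [0.4995 0.3162]
px [419 173] xy 0.5486 0.0237 short/long 0.0237 0.1132 ang_short 65.5 z [0.0221 0.026 ] mean [0.5533 0.0233]
px [184 177] xy 0.5075 0.2531 short/long 0.0565 0.0858 ang_short -79.2 z [0.037  0.0432] mean [0.5099 0.2519]
px [ 55 184] xy 0.483 0.3819 short/long 0.0237 0.0789 ang_short -78.5 z [0.0283 0.0327] mean [0.4776 0.3785]
px [501 219] xy 0.5273 -0.0732 short/long 0.0199 0.0562 ang_short -86.9 z [0.0327 0.035 ] mean [ 0.5243 -0.0684]
```

{"method": "step_arm", "body": {
  "targets": [
    [0,0.25,-4,0,0,0,0.1],
    [0,0,-4,0,0,0,0.1],
    [0,0,-4,0,0,0,0.1],
    [0,0,-3,0,0,0,0.1],
    [0,0,-1.5,0,0,0,0.1]
  ]
}}

```text
time: 22.73
position: [0.5175, 0.1874, 0.0219]
tool_rot: [3.126, 0.292, -0.01]
ft_force: [-0.9, -0.5, -0.7]
grip_width: 0.213
grip_force: 25.0
```

{"method": "step_arm", "body": {
  "targets": [
    [0,0,-0.3,0,0,0,0.1],
    [0,0,-0.3,0,0,0,0.1],
    [0,0,-0.1,0,0,0,0.1],
    [0,0,0,0,0,0,0.1],
    [0,0,0,0,0,0,0.1]
  ]
}}

```text
time: 23.15
position: [0.5212, 0.1902, 0.0206]
tool_rot: [3.127, 0.294, 0.004]
ft_force: [-0.6, 0.9, -1.2]
grip_width: 0.212
grip_force: 25.0
```

{"method": "step_arm", "body": {
  "targets": [
    [0,0,-0.2,0,0,0,0.1],
    [0,0,0,0,0,0,0.1],
    [0,0,0,0,0,0,0.36],
    [0,0,0,0,0,0,0.36],
    [0,0,0,0,0,0,0.36]
  ]
}}

```text
time: 23.57
position: [0.5203, 0.1895, 0.0173]
tool_rot: [3.126, 0.295, 0.0]
ft_force: [-0.5, -1.5, 4.3]
grip_width: 0.33
grip_force: 2.5
```

{"method": "step_arm", "body": {
  "targets": [
    [0,0,0,0,0,0,0.36],
    [0,0,1,0,0,0,0.36],
    [0,0,3,0,0,0,0.36],
    [0,0,4,0,0,0,0.6],
    [0,0,4,0,0,0,0.6]
  ]
}}

```text
time: 23.98
position: [0.5185, 0.1902, 0.1378]
tool_rot: [-3.127, -0.297, 0.005]
ft_force: [1.2, -0.7, -0.4]
grip_width: 0.438
grip_force: 0.0
```

{"method": "step_arm", "body": {
  "targets": [
    [-2,1,3,0,0,0,1],
    [-2,1,2,0,0,0,1],
    [0,1,0,0,0,0,1],
    [0,0,0,0,0,0,1],
    [0,0,0,0,0,0,1]
  ]
}}

```text
time: 24.4
position: [0.4796, 0.2199, 0.187]
tool_rot: [3.126, 0.297, -0.0]
ft_force: [1.3, -0.6, -0.6]
grip_width: 0.804
grip_force: 0.0
```

```bash
python3 - <<'E'
from h import *
im,d,c,s=snap("w11");st();blobs(c,d,.0195,.07,rows=384);blobs(c,d,.0345,.07,rows=384)
P=cloud(c,d);m=((P[...,2]>.0395)&(P[...,2]<.05)&(d>0)).astype(np.uint8)
blobs(c,d,.0395,.05,rows=384,amin=8)
E
```

```text
[0.4797 0.2191 0.1863] close ang -79.2 tilt [-0.002 -0.001 -1.   ] [ 0.56  0.24 -1.16  1.77  0.22  1.28 -2.04] 24.45
px [158 150] xy 0.493 0.3173 short/long 0.0248 0.1367 ang_short -78.1 z [0.028  0.0327] mean [0.4886 0.3148]
px [467 142] xy 0.5481 0.0244 short/long 0.0232 0.1146 ang_short 66.8 z [0.0221 0.0259] mean [0.5521 0.0239]
px [225 144] xy 0.5069 0.2533 short/long 0.0553 0.0866 ang_short -79.2 z [0.037  0.0432] mean [0.5081 0.2531]
px [ 90 150] xy 0.4829 0.3821 short/long 0.024 0.0788 ang_short -80.1 z [0.0284 0.0326] mean [0.477 0.379]
px [292 142] xy 0.5221 0.1901 short/long 0.0247 0.05 ang_short -77.8 z [0.0287 0.0329] mean [0.5212 0.1908]
px [225 144] xy 0.5056 0.2531 short/long 0.0553 0.0837 ang_short -79.2 z [0.037  0.0432] mean [0.5076 0.253 ]
px [207 115] xy 0.5316 0.2728 short/long 0.0118 0.012 ang_short 56.0 z [0.0422 0.044 ] mean [0.5314 0.2726]
px [240 115] xy 0.5368 0.2432 short/long 0.012 0.0121 ang_short -53.6 z [0.0421 0.0443] mean [0.5371 0.2432]
px [209 178] xy 0.4749 0.262 short/long 0.0121 0.0127 ang_short 24.7 z [0.0421 0.0439] mean [0.4753 0.2617]
px [241 178] xy 0.4799 0.2326 short/long 0.0119 0.0122 ang_short -29.6 z [0.0421 0.044 ] mean [0.4806 0.2325]
```

View pics/w11.png

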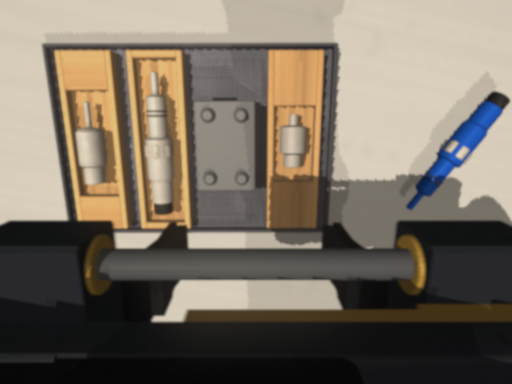

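{"method": "step_arm", "body": {
  "targets": [
    [0.8,-2.6,0,0,0,4.2,0.8],
    [0.8,-2.6,0,0,0,4.2,0.8],
    [0.8,-2.6,0,0,0,4.2,0.8],
    [0.8,-2.6,0,0,0,4.2,0.8],
    [0.8,-2.6,0,0,0,4.2,0.8]
  ]
}}

```text
time: 24.87
position: [0.5197, 0.0873, 0.1856]
tool_rot: [-3.02, -0.863, 0.004]
ft_force: [0.7, 1.0, 0.3]
grip_width: 0.804
grip_force: 0.0
```

{"method": "step_arm", "body": {
  "targets": [
    [0.8,-2.6,0,0,0,4.2,0.8],
    [0.8,-2.6,0,0,0,4.2,0.8],
    [0.8,-2.6,0,0,0,4.2,0.8],
    [0.8,-2.6,0,0,0,4.2,0.8],
    [0.8,-2.6,0,0,0,4.2,0.8]
  ]
}}

```text
time: 25.28
position: [0.5594, -0.0428, 0.1854]
tool_rot: [-2.812, -1.398, 0.004]
ft_force: [-0.1, 0.8, 0.5]
grip_width: 0.795
grip_force: 0.0
```

{"method": "step_arm", "body": {
  "targets": [
    [0.8,-2.6,0,0,0,4.2,0.8],
    [0.8,-2.6,0,0,0,4.2,0.8],
    [0.8,-2.6,0,0,0,4.2,0.8],
    [0.8,-2.6,0,0,0,4.2,0.8],
    [0.8,-2.6,0,0,0,4.2,0.8]
  ]
}}

```text
time: 25.7
position: [0.5991, -0.1727, 0.1848]
tool_rot: [-2.509, -1.887, 0.003]
ft_force: [-0.0, 0.3, 0.3]
grip_width: 0.801
grip_force: 0.0
```

{"method": "step_arm", "body": {
  "targets": [
    [0.8,-2.6,0,0,0,4.3,0.8],
    [0.8,-2.6,0,0,0,4.3,0.8],
    [0.8,-2.6,0,0,0,4.3,0.8],
    [0.8,-2.6,0,0,0,4.3,0.8],
    [0.8,-2.1,0,0,0,4.2,0.8]
  ]
}}

```text
time: 26.12
position: [0.6387, -0.2991, 0.184]
tool_rot: [-2.117, -2.318, 0.003]
ft_force: [0.0, -0.0, 0.6]
grip_width: 0.799
grip_force: 0.0
```

{"method": "step_arm", "body": {
  "targets": [
    [0,0,0,0,0,0,0.8],
    [0,0,0,0,0,0,0.8],
    [0,0,0,0,0,0,0.8],
    [0,0,0,0,0,0,0.8],
    [0,0,0,0,0,0,0.8]
  ]
}}

```text
time: 26.53
position: [0.6397, -0.2937, 0.1868]
tool_rot: [2.117, 2.321, -0.001]
ft_force: [0.2, 0.2, -0.6]
grip_width: 0.799
grip_force: 0.0
```

```bash
python3 - <<'E'
from h import *
im,d,c,s=snap("w12");st();blobs(c,d,.0195,.07,rows=384)
blobs(c,d,.0365,.05,rows=384,amin=8)
P=cloud(c,d);q=P[(P[...,2]>.015)&(P[...,2]<.03)&(d>0)];
for a in np.arange(-.21,-.30,-.01):
    w=q[(abs(q[:,1]-a)<.005)&(q[:,0]>.645)];print(round(a,3),w[:,0].min().round(4) if len(w) else None)
E
```

```text
[ 0.6397 -0.294   0.187 ] close ang 5.3 tilt [ 0.    -0.001 -1.   ] [ 1.09  0.71 -1.13  1.32  0.64  1.49  0.11] 26.58
px [ 36 163] xy 0.4229 -0.2979 short/long 0.0248 0.1313 ang_short -13.0 z [0.0228 0.0264] mean [ 0.4235 -0.2996]
px [228 146] xy 0.6116 -0.2667 short/long 0.0562 0.0855 ang_short 5.2 z [0.034  0.0401] mean [ 0.6115 -0.2639]
px [335 166] xy 0.7218 -0.2969 short/long 0.1062 0.1196 ang_short 23.9 z [0.0225 0.0242] mean [ 0.7169 -0.2761]
px [349 159] xy 0.73 -0.2667 short/long 0.0131 0.0138 ang_short -84.7 z [0.0199 0.021 ] mean [ 0.7301 -0.267 ]
px [307 167] xy 0.6895 -0.279 short/long 0.0141 0.015 ang_short -83.8 z [0.0202 0.0211] mean [ 0.6899 -0.2793]
px [481 203] xy 0.859 -0.2958 short/long 0.0323 0.0534 ang_short -70.7 z [0.05  0.061] mean [ 0.8514 -0.2937]
px [317 194] xy 0.7037 -0.3059 short/long 0.0161 0.0164 ang_short -81.9 z [0.0201 0.0212] mean [ 0.7035 -0.3057]
px [322 295] xy 0.7263 -0.4107 short/long 0.0214 0.0324 ang_short 24.2 z [0.0225 0.0241] mean [ 0.7247 -0.4166]
px [211 116] xy 0.5942 -0.2373 short/long 0.0115 0.0128 ang_short -84.8 z [0.039  0.0411] mean [ 0.5943 -0.2378]
px [244 116] xy 0.6236 -0.2354 short/long 0.0117 0.0123 ang_short 16.2 z [0.0391 0.0413] mean [ 0.6238 -0.2352]
px [213 179] xy 0.5996 -0.2957 short/long 0.0115 0.0125 ang_short 57.2 z [0.0392 0.0413] mean [ 0.5995 -0.2951]
px [244 178] xy 0.6288 -0.2926 short/long 0.0115 0.0117 ang_short -40.9 z [0.039 0.041] mean [ 0.6291 -0.2922]
px [474 201] xy 0.8529 -0.2917 short/long 0.014 0.0474 ang_short -43.6 z [0.0438 0.0498] mean [ 0.8481 -0.2933]
-0.21 None
-0.22 0.7372
-0.23 0.7165
-0.24 0.6937
-0.25 0.6698
-0.26 0.6495
-0.27 0.6505
-0.28 0.6546
-0.29 0.6588
```

{"method": "step_arm", "body": {
  "targets": [
    [-1.5,2.6,-2,0,0,0,0.76],
    [-1.5,2.7,-3,0,0,0,0.75],
    [0,0,-3,0,0,0,0.74],
    [0,0,-2,0,0,0,0.74],
    [0,0,-1,0,0,0,0.74]
  ],
  "force": 35
}}

```text
time: 27.0
position: [0.6082, -0.2422, 0.0752]
tool_rot: [-2.116, -2.32, 0.005]
ft_force: [-0.6, -1.1, -0.1]
grip_width: 0.744
grip_force: 0.0
```

{"method": "step_arm", "body": {
  "targets": [
    [0,0,0,0,0,0,0.74],
    [0,0,0,0,0,0,0.74],
    [0,0,0,0,0,0,0.74],
    [0,0,0,0,0,0,0.74],
    [0,0,0,0,0,0,0.74]
  ]
}}

```text
time: 27.42
position: [0.6112, -0.2432, 0.0793]
tool_rot: [2.117, 2.317, 0.001]
ft_force: [0.2, -0.1, -0.3]
grip_width: 0.741
grip_force: 0.0
```

{"method": "step_arm", "body": {
  "targets": [
    [-0.15,0.1,-1.7,0,0,0,0.74],
    [0,0,-2,0,0,0,0.74],
    [0,0,-1.5,0,0,0,0.74],
    [0,0,-1,0,0,0,0.74],
    [0,0,-0.5,0,0,0,0.74]
  ]
}}

```text
time: 27.83
position: [0.6081, -0.242, 0.0093]
tool_rot: [-2.118, -2.319, 0.001]
ft_force: [-0.2, 0.2, 0.2]
grip_width: 0.742
grip_force: 0.0
```

{"method": "step_arm", "body": {
  "targets": [
    [0,0,0,0,0,0,0.74],
    [0,0,0,0,0,0,0.74],
    [0,0,0,0,0,0,0.5],
    [0,0,0,0,0,0,0.5],
    [0,0,0,0,0,0,0.5]
  ]
}}

```text
time: 28.25
position: [0.6096, -0.2421, 0.0118]
tool_rot: [2.117, 2.318, 0.001]
ft_force: [0.7, 0.5, 1.3]
grip_width: 0.64
grip_force: 35.0
```

{"method": "step_arm", "body": {
  "targets": [
    [0,0,0,0,0,0,0.5],
    [0,0,0,0,0,0,0.5],
    [0,0,0,0,0,0,0.5],
    [0,0,0,0,0,0,0.5],
    [0,0,0,0,0,0,0.5]
  ]
}}

```text
time: 28.67
position: [0.6096, -0.2421, 0.0118]
tool_rot: [2.117, 2.318, 0.001]
ft_force: [0.6, 0.5, 6.1]
grip_width: 0.635
grip_force: 35.0
```

```bash
python3 - <<'E'
from h import *
im,d,c,s=snap("w13");st();print(s["grip_width"],s["grip_force"]);blobs(c,d,.0365,.05,rows=384,amin=8);blobs(c,d,.03,.05,rows=384)
E
```

```text
[ 0.6096 -0.2421  0.0118] close ang 5.2 tilt [ 0.002 -0.001 -1.   ] [ 1.09  0.78 -1.06  1.62  0.73  1.18 -0.05] 28.72
0.6352525078492938 34.989337963052094
px [220 244] xy 0.5927 -0.2337 short/long 0.0038 0.011 ang_short -82.7 z [0.0378 0.0404] mean [ 0.5932 -0.2337]
px [288 244] xy 0.6232 -0.2309 short/long 0.0043 0.0116 ang_short -84.9 z [0.038  0.0402] mean [ 0.6227 -0.2311]
px [176 245] xy 0.5749 -0.235 short/long 0.0019 0.0107 ang_short 78.9 z [0.0396 0.0437] mean [ 0.5744 -0.2349]
px [333 244] xy 0.6411 -0.229 short/long 0.0022 0.0112 ang_short -72.2 z [0.0393 0.0442] mean [ 0.6415 -0.2289]
px [189 286] xy 0.5813 -0.2503 short/long 0.0012 0.008 ang_short 2.7 z [0.0436 0.0499] mean [ 0.5814 -0.2514]
px [320 285] xy 0.6376 -0.2456 short/long 0.0013 0.0085 ang_short 9.7 z [0.0437 0.0499] mean [ 0.6377 -0.2464]
px [254 235] xy 0.6079 -0.2297 short/long 0.0128 0.0773 ang_short -84.5 z [0.034 0.041] mean [ 0.6078 -0.2295]
px [254 294] xy 0.6102 -0.2556 short/long 0.0237 0.0578 ang_short -85.0 z [0.0339 0.0416] mean [ 0.6104 -0.2588]
```

{"method": "step_arm", "body": {
  "targets": [
    [0,0,0.5,0,0,0,0.5],
    [0,0,1.5,0,0,0,0.5],
    [0,0,3,0,0,0,0.5],
    [0,0,4,0,0,0,0.5],
    [0,0,4,0,0,0,0.5]
  ]
}}

```text
time: 29.13
position: [0.6074, -0.2417, 0.1416]
tool_rot: [-2.117, -2.318, 0.002]
ft_force: [1.2, -1.1, -1.8]
grip_width: 0.64
grip_force: 35.0
```

{"method": "step_arm", "body": {
  "targets": [
    [0,0,4,0,0,0,0.5],
    [0,0,0,0,0,0,0.5],
    [0,0,0,0,0,0,0.5],
    [0,0,0,0,0,0,0.5],
    [0,0,0,0,0,0,0.5]
  ]
}}

```text
time: 29.55
position: [0.6074, -0.2422, 0.179]
tool_rot: [-2.118, -2.318, 0.003]
ft_force: [0.3, 0.4, -2.3]
grip_width: 0.641
grip_force: 35.0
```

```bash
cat >> h.py <<'E'
def held(c,d,s):   # held box lid in tool frame
    P=cloud(c,d);M=R.from_rotvec(s["tool_rot"]).as_matrix();Q=(P-s["position"])@M
    m=(d>0)&(d<.19)&(abs(Q[...,1])<.027)&(Q[...,0]>.008)&(Q[...,0]<.03)&(Q[...,2]<0)&(Q[...,2]>-.04);m[242:]=0
    q=Q[m];A=np.c_[q[:,:2],np.ones(len(q))]
    w=abs(q[:,2]-np.median(q[:,2]))<.003;f=np.linalg.lstsq(A[w],q[w,2],rcond=None)[0];print("lid plane tilt deg x,y",np.degrees(f[:2]).round(2),"z",f[2].round(4),"xmax",np.percentile(q[:,0],99).round(4),len(q))
E
python3 - <<'E'
from h import *
im,d,c,s=snap("w14");st();held(c,d,s)
print("ground");z=np.load("w13.npz");i3,d3,c3=load("w13");held(c3,d3,dict(position=z["pos"],tool_rot=z["rot"]))
E
```

```text
[ 0.6075 -0.2421  0.1788] close ang 5.2 tilt [-0.003  0.    -1.   ] [ 1.14  0.64 -1.18  1.47  0.59  1.43  0.04] 29.6
lid plane tilt deg x,y [10.28  0.29] z -0.0244 xmax 0.0187 3945
ground
lid plane tilt deg x,y [9.4  0.16] z -0.0242 xmax 0.0187 3952
```

View pics/w14.png

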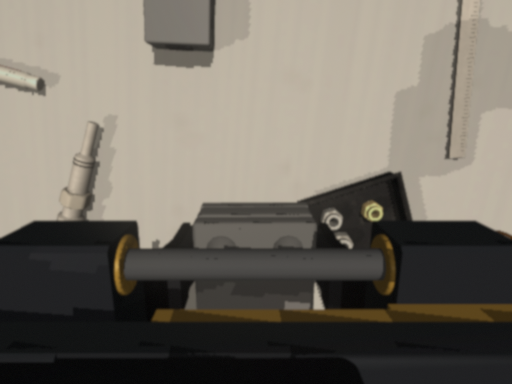

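{"method": "step_arm", "body": {
  "targets": [
    [-0.4,2,0,0,0,-4.2,0.5],
    [-0.4,2.5,0,0,0,-4.2,0.5],
    [-0.4,2.5,0,0,0,-4.2,0.5],
    [-0.4,2.5,0,0,0,-4.2,0.5],
    [-0.4,2.5,0,0,0,-4.2,0.5]
  ]
}}

```text
time: 30.02
position: [0.5875, -0.1209, 0.1792]
tool_rot: [-2.508, -1.889, 0.003]
ft_force: [0.1, 0.4, -1.6]
grip_width: 0.637
grip_force: 35.0
```

{"method": "step_arm", "body": {
  "targets": [
    [-0.4,2.5,0,0,0,-4.2,0.5],
    [-0.4,2.5,0,0,0,-4.2,0.5],
    [-0.4,2.5,0,0,0,-4.2,0.5],
    [-0.4,2.5,0,0,0,-4.2,0.5],
    [-0.4,2.5,0,0,0,-4.2,0.5]
  ]
}}

```text
time: 30.43
position: [0.5675, 0.0039, 0.1794]
tool_rot: [-2.811, -1.401, 0.004]
ft_force: [-0.5, 0.3, -1.8]
grip_width: 0.641
grip_force: 35.0
```

{"method": "step_arm", "body": {
  "targets": [
    [-0.4,2.5,0,0,0,-4.2,0.5],
    [-0.4,2.5,0,0,0,-4.2,0.5],
    [-0.4,2.5,0,0,0,-4.2,0.5],
    [-0.4,2.5,0,0,0,-4.2,0.5],
    [-0.4,2.5,0,0,0,-4.2,0.5]
  ]
}}

```text
time: 30.85
position: [0.5476, 0.1287, 0.1795]
tool_rot: [3.02, 0.865, -0.005]
ft_force: [-0.3, -0.7, -1.3]
grip_width: 0.638
grip_force: 35.0
```

{"method": "step_arm", "body": {
  "targets": [
    [-0.4,2.5,0,0,0,-4.2,0.5],
    [-0.4,2.5,0,0,0,-4.2,0.5],
    [-0.4,2.5,0,0,0,-4.2,0.5],
    [-0.4,2.5,0,0,0,-4.2,0.5],
    [-0.3,2.5,0,0,0,-4.5,0.5]
  ]
}}

```text
time: 31.27
position: [0.5286, 0.2536, 0.1793]
tool_rot: [3.127, 0.292, -0.005]
ft_force: [0.3, -0.0, -2.2]
grip_width: 0.64
grip_force: 35.0
```

{"method": "step_arm", "body": {
  "targets": [
    [0,0.4,-2,0,0,0,0.5],
    [0,0,-3,0,0,0,0.5],
    [0,0,0,0,0,0,0.5],
    [0,0,0,0,0,0,0.5],
    [0,0,0,0,0,0,0.5]
  ]
}}

```text
time: 31.68
position: [0.53, 0.2567, 0.1311]
tool_rot: [3.127, 0.297, -0.002]
ft_force: [0.2, 0.1, -1.4]
grip_width: 0.642
grip_force: 35.0
```

{"method": "step_arm", "body": {
  "targets": [
    [0,0,0,0,0,0,0.5],
    [0,0,0,0,0,0,0.5],
    [0,0,0,0,0,0,0.5],
    [0,0,0,0,0,0,0.5],
    [0,0,0,0,0,0,0.5]
  ]
}}

```text
time: 32.1
position: [0.5301, 0.2569, 0.1313]
tool_rot: [3.127, 0.297, 0.0]
ft_force: [-0.5, -0.1, -2.0]
grip_width: 0.642
grip_force: 35.0
```

```bash
python3 - <<'E'
from h import *
im,d,c,s=snap("w15");st();held(c,d,s);blobs(c,d,.0195,.06,rows=384)
E
```

```text
[0.53   0.2569 0.1312] close ang -79.1 tilt [-0.    -0.001 -1.   ] [ 0.32  0.43 -1.01  1.7   0.38  1.23 -2.16] 32.15
lid plane tilt deg x,y [10.6   0.06] z -0.0245 xmax 0.0183 3940
px [174 195] xy 0.5158 0.3204 short/long 0.0247 0.0904 ang_short -82.6 z [0.0274 0.0329] mean [0.5151 0.3213]
px [253 185] xy 0.5372 0.2587 short/long 0.0258 0.0561 ang_short 11.5 z [0.037  0.0435] mean [0.5379 0.259 ]
px [ 97 204] xy 0.5006 0.3859 short/long 0.0234 0.0426 ang_short -77.9 z [0.0271 0.0325] mean [0.4956 0.3828]
px [330 209] xy 0.5241 0.191 short/long 0.0248 0.0466 ang_short -79.3 z [0.0294 0.0329] mean [0.5278 0.1923]
px [508 228] xy 0.5385 0.0374 short/long 0.008 0.0191 ang_short -74.8 z [0.0215 0.0243] mean [0.5385 0.0366]
```

{"method": "step_arm", "body": {
  "targets": [
    [-0.1,0,-3,0,0,0,0.5],
    [0,0,-3,0,0,0,0.5],
    [0,0,-1,0,0,0,0.5],
    [0,0,0,0,0,0,0.5],
    [0,0,0,0,0,0,0.5]
  ]
}}

```text
time: 32.57
position: [0.5288, 0.2573, 0.0612]
tool_rot: [3.127, 0.298, -0.002]
ft_force: [-0.8, 0.9, -0.9]
grip_width: 0.64
grip_force: 35.0
```

{"method": "step_arm", "body": {
  "targets": [
    [0,0,0,0,0,0,0.5],
    [0,0,0,0,0,0,0.5],
    [0,0,0,0,0,0,0.5],
    [0,0,0,0,0,0,0.5],
    [0,0,0,0,0,0,0.5]
  ]
}}

```text
time: 32.98
position: [0.5292, 0.2571, 0.0615]
tool_rot: [3.127, 0.297, 0.001]
ft_force: [0.6, 0.9, -2.1]
grip_width: 0.639
grip_force: 35.0
```

```bash
python3 - <<'E'
from h import *
im,d,c,s=snap("w16");st();P=cloud(c,d)
M=R.from_rotvec(s["tool_rot"]).as_matrix();Q=(P-s["position"])@M
for v in range(150,246,4): print(v,(Q[v,254]*1e3).round(1),(P[v,254,2]*1e3).round(1))
E
```

```text
[0.529  0.257  0.0612] close ang -79.1 tilt [-0. -0. -1.] [ 0.27  0.5  -0.96  1.76  0.46  1.12 -2.22] 33.03
150 [40.  -0.  58.4] 3.1
154 [37.5 -0.  57.6] 3.9
158 [34.6 -0.  59.1] 2.4
162 [32.1 -0.  58.1] 3.4
166 [29.3 -0.  58.9] 2.6
170 [26.7 -0.  58.1] 3.4
174 [24.  -0.  58.2] 3.3
178 [21.3 -0.  58.2] 3.3
182 [18.4 -0.  58.9] 2.6
186 [20.6 -0.  37.3] 24.2
190 [20.1  0.  29.3] 32.2
194 [18.3  0.  26.6] 34.9
198 [16.7  0.  23.6] 37.9
202 [17.9  0.  11. ] 50.5
206 [17.6  0.   4.4] 57.1
210 [17.7  0.  -2.9] 64.4
214 [17.4  0.1 -8.3] 69.8
218 [ 17.8   0.1 -15.7] 77.2
222 [ 17.3   0.1 -19.8] 81.3
226 [ 16.6   0.1 -22.9] 84.4
230 [ 14.2   0.1 -21.7] 83.1
234 [ 12.1   0.1 -21.2] 82.7
238 [ 10.8   0.1 -22.7] 84.1
242 [  8.9   0.1 -22.7] 84.2
```

```bash
python3 - <<'E'
from h import *
im,d,c=load("w16");z=np.load("w16.npz");P=cloud(c,d)
M=R.from_rotvec(z["rot"]).as_matrix();Q=(P-z["pos"])@M
Z=P[...,2];a=(abs(Q[...,1])<.024)&(Q[...,0]>.012)&(Q[...,0]<.03)
for lo in np.arange(.004,.082,.003):
    q=Q[a&(Z>lo)&(Z<lo+.003)];print(round(lo,3),len(q),np.percentile(q[:,0]*1e3,[10,50,90]).round(1) if len(q)>4 else "")
# lateral extents at rows
b=(Q[...,0]>.01)&(Q[...,0]<.024)
for lo,hi in((.012,.034),(.055,.075)):
    q=Q[b&(Z>lo)&(Z<hi)&(abs(Q[...,1])<.035)];print(lo,np.percentile(q[:,1]*1e3,[.5,1,50,99,99.5]).round(1))
cv2.imwrite("pics/w16c.png",cv2.resize(im[140:260,150:360,::-1],None,fx=3.6,fy=3.6,interpolation=cv2.INTER_CUBIC))
E
```

```text
0.004 139 [18.1 18.7 27.6]
0.007 84 [18.  18.2 18.4]
0.01 27 [18.  18.1 18.3]
0.013 43 [18.  18.2 18.4]
0.016 47 [18.  18.2 18.4]
0.019 66 [18.1 18.3 20.7]
0.022 144 [17.5 18.2 20.8]
0.025 43 [17.8 20.6 20.8]
0.028 92 [18.  18.5 20.8]
0.031 236 [18.1 19.1 20.6]
0.034 456 [14.6 17.  18.2]
0.037 211 [14.8 16.  17.3]
0.04 0 
0.043 0 
0.046 0 
0.049 78 [17.7 17.9 18.1]
0.052 155 [17.7 17.9 18.2]
0.055 186 [17.5 17.8 18.2]
0.058 118 [17.7 17.9 18.1]
0.061 168 [17.7 17.9 18.1]
0.064 169 [17.7 17.9 18.2]
0.067 232 [17.4 17.9 18.2]
0.07 302 [16.8 17.3 17.9]
0.073 63 [17.6 17.8 17.9]
0.076 210 [17.6 17.9 18.1]
0.079 287 [17.4 17.8 18.1]
0.012 [-27.3 -26.9  -0.6  26.5  26.9]
0.055 [-34.6 -34.2   0.1  34.1  34.5]
```

View pics/w16c.png

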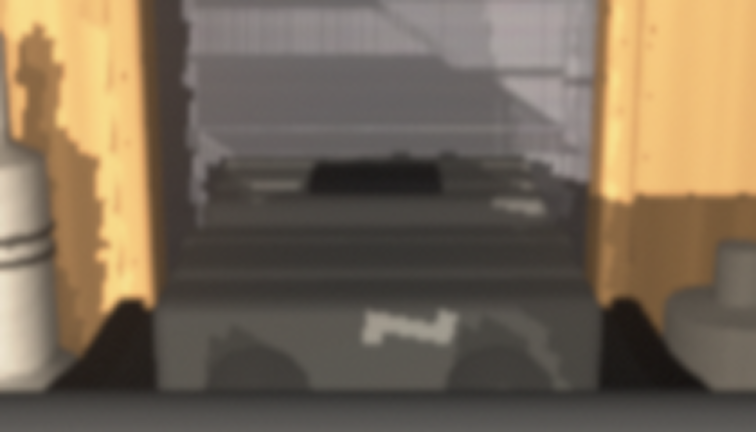

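{"method": "step_arm", "body": {
  "targets": [
    [0,0,-0.4,0,0,0,0.5],
    [0,0,-0.3,0,0,0,0.5],
    [0,0,-0.2,0,0,0,0.5],
    [0,0,0,0,0,0,0.5],
    [0,0,0,0,0,0,0.5]
  ]
}}

```text
time: 33.45
position: [0.5285, 0.2569, 0.0514]
tool_rot: [3.127, 0.298, -0.002]
ft_force: [-0.3, 0.3, -1.5]
grip_width: 0.644
grip_force: 35.0
```

{"method": "step_arm", "body": {
  "targets": [
    [0,0,-0.2,0,0,0,0.5],
    [0,0,-0.1,0,0,0,0.5],
    [0,0,0,0,0,0,0.5],
    [0,0,0,0,0,0,0.5],
    [0,0,0,0,0,0,0.5]
  ]
}}

```text
time: 33.87
position: [0.5289, 0.2571, 0.0489]
tool_rot: [3.127, 0.298, -0.001]
ft_force: [0.3, -0.1, -1.1]
grip_width: 0.642
grip_force: 35.0
```

{"method": "step_arm", "body": {
  "targets": [
    [0,0,-0.1,0,0,0,0.5],
    [0,0,0,0,0,0,0.5],
    [0,0,0,0,0,0,0.8],
    [0,0,0,0,0,0,0.8],
    [0,0,0,0,0,0,0.8]
  ]
}}

```text
time: 34.28
position: [0.529, 0.257, 0.0479]
tool_rot: [3.127, 0.298, -0.0]
ft_force: [-0.1, -0.2, 0.4]
grip_width: 0.765
grip_force: 0.0
```

{"method": "step_arm", "body": {
  "targets": [
    [0,0,0,0,0,0,0.8],
    [0,0,1,0,0,0,0.8],
    [0,0,3,0,0,0,0.8],
    [0,0,4,0,0,0,0.8],
    [0,0,4,0,0,0,0.8]
  ]
}}

```text
time: 34.7
position: [0.5279, 0.2568, 0.1691]
tool_rot: [3.127, 0.299, -0.004]
ft_force: [0.3, 0.9, 1.1]
grip_width: 0.797
grip_force: 0.0
```

{"method": "step_arm", "body": {
  "targets": [
    [-3,0,3,0,0,0,0.8],
    [-3,0,2,0,0,0,0.8],
    [-2,0,0,0,0,0,0.8],
    [0,0,0,0,0,0,0.8],
    [0,0,0,0,0,0,0.8]
  ]
}}

```text
time: 35.12
position: [0.4491, 0.257, 0.2182]
tool_rot: [3.124, 0.299, 0.003]
ft_force: [0.9, -0.8, -0.6]
grip_width: 0.801
grip_force: 0.0
```

```bash
python3 - <<'E'
from h import *
im,d,c,s=snap("w17");st();blobs(c,d,.0195,.1,rows=384);blobs(c,d,.05,.1,rows=384);blobs(c,d,.0735,.1,rows=384,amin=8)
t,dt=ctrl.get_image("top");e=dt.copy();e[:,:90]=0;e[:,350:]=0;e[:145]=0;print("top");blobs(cam("top"),e,.008,.1,rows=260,amin=15)
E
```

```text
[0.4499 0.2564 0.2178] close ang -79.2 tilt [ 0.001 -0.002 -1.   ] [ 0.49  0.15 -1.14  1.75  0.15  1.33 -2.06] 35.17
px [205 125] xy 0.4928 0.3171 short/long 0.0246 0.1358 ang_short -79.9 z [0.028  0.0327] mean [0.4875 0.3155]
px [271 121] xy 0.5038 0.2518 short/long 0.056 0.0864 ang_short -79.0 z [0.071  0.0772] mean [0.5064 0.2525]
px [142 125] xy 0.4825 0.3825 short/long 0.0244 0.0782 ang_short -79.4 z [0.0285 0.0326] mean [0.4763 0.3796]
px [485 125] xy 0.5401 0.0286 short/long 0.0242 0.0973 ang_short 62.2 z [0.0222 0.0263] mean [0.5429 0.0282]
px [329 117] xy 0.5219 0.1905 short/long 0.0247 0.0499 ang_short -79.3 z [0.0286 0.0329] mean [0.5206 0.1916]
px [271 121] xy 0.5038 0.2518 short/long 0.056 0.0864 ang_short -79.0 z [0.071  0.0772] mean [0.5064 0.2525]
px [254  89] xy 0.5307 0.2723 short/long 0.0117 0.0122 ang_short 11.2 z [0.0759 0.0781] mean [0.5308 0.2722]
px [288  89] xy 0.5363 0.2432 short/long 0.0117 0.0123 ang_short 10.6 z [0.076  0.0781] mean [0.5364 0.2432]
px [254 155] xy 0.4744 0.2612 short/long 0.0112 0.0128 ang_short -11.2 z [0.0761 0.0784] mean [0.4746 0.2613
[... 522 characters left out ...]
 [0.0179 0.0734] mean [0.5244 0.2392]
px [226 188] xy 0.5349 0.0283 short/long 0.0245 0.1349 ang_short 66.7 z [0.0217 0.0296] mean [0.541  0.0249]
px [262 193] xy 0.5243 -0.0959 short/long 0.0558 0.0643 ang_short 1.1 z [0.0349 0.0404] mean [ 0.5239 -0.0964]
px [138 205] xy 0.4803 0.3241 short/long 0.0292 0.0469 ang_short -76.2 z [0.0307 0.036 ] mean [0.4794 0.3225]
px [320 225] xy 0.4223 -0.2844 short/long 0.0248 0.1687 ang_short -15.1 z [0.0223 0.0294] mean [ 0.419  -0.2945]
px [138 224] xy 0.416 0.3103 short/long 0.0406 0.1415 ang_short 10.7 z [0.0162 0.0296] mean [0.4131 0.3228]
px [281 246] xy 0.3479 -0.1631 short/long 0.0154 0.0902 ang_short 79.7 z [0.0153 0.0214] mean [ 0.3474 -0.1627]
```

View pics/w17.png

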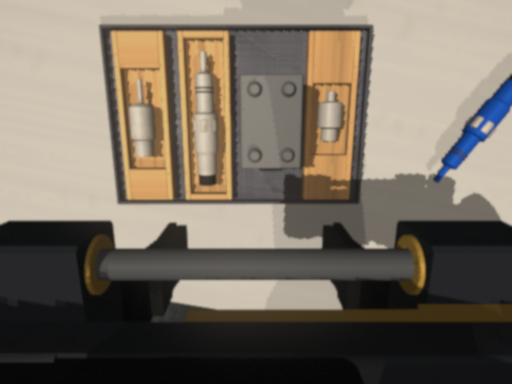

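The picture shows the box (271,121) seated on the lower box: its lid is at 71 mm, 34 mm above the lower lid, with the lugs aligned within 1 mm. The medium (142,125), long (205,125) and short (329,117) parts lie flat in their pockets, and both look-alikes are untouched.

```bash
python3 -c "
from bench import ctrl
print(ctrl.close_job())"
```

```text
the job is handed in; nothing more can be done
None
```

The kit tray is packed and handed in at about 35 s: the short, medium and long injectors lie flat in their pockets, the lugged box is fully seated on the lower box, and the extra-long injector and the smooth-lidded box are where they lay.

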